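# Load two drilled plates on a tacking jig

## Task

Load the tacking jig for welding: take the plate with the large holes off its sloping stand by its lug and lower it over all four posts until it lies flat on the jig's base, then lower the plate with the small holes over the same four posts until it rests level on their shoulders, both plates lug up. Set the plates down gently, never letting them fall, let go of them, and leave the can, tube offcut, clamp and ring where they are.

Things in the scene. Friction and masses are not known exactly. Their poses are not given: they have to be found in the camera images.
- plate_a: Large-hole plate (goes lowest): bare steel, 132 x 116 x 5 mm, holes 21 mm in diameter, 0.45 to 0.75 kg. Four through holes at x +-48, y +-40 mm. Origin: centre of the underside; x along the long side, z out of the lug face. Starts loose, lug up, on a 30 degree slope, its x pointing straight down the slope, low edge against a lip. Same after a half turn about z.
- plate_b: Small-hole plate (goes on top): bare steel, 118 x 102 x 5 mm, holes 12 mm in diameter, 0.4 to 0.65 kg. Four through holes at x +-48, y +-40 mm. Origin: centre of the underside; x along the long side, z out of the lug face. Starts loose, lug up, on a 30 degree slope, its x pointing straight down the slope, low edge against a lip. Same after a half turn about z.
- plate_a_lug (a point): Large-hole plate's grip lug, welded upright on the middle of its plate: 12 mm thick (plate x), 30 mm long (plate y), 24 mm tall. Point: centre of the lug's top, 29 mm above the plate's underside; axes as the plate's.
- plate_b_lug (a point): Small-hole plate's grip lug, welded upright on the middle of its plate: 12 mm thick (plate x), 30 mm long (plate y), 24 mm tall. Point: centre of the lug's top, 29 mm above the plate's underside; axes as the plate's.
- jig: Tacking jig fixed to the bench, grey base 150 (x) x 134 (y) x 10 mm; origin at the centre of its underside, on the bench, z up. Four steel posts at x +-48, y +-40 mm. The large-hole plate passes the posts' shoulders and lies on the base (its underside 10 mm above the bench). Either plate may go on either way round (half turn).
- jig_shoulders (a point): Centre of the four posts at the height of their shoulders, 48 mm above the bench; axes as the jig's. Posts: 18 mm in diameter up to here (rim bevelled 1.5 mm), then a 9 mm stud up to 72 mm above the bench, its last 6 mm tapered to 4 mm. The small-hole plate's underside rests here, 9 mm clear of the lower plate's lug.
- earth_post (a point): Centre of the top of the jig's brass earth post: upright rod, 20 mm in diameter, 110 mm tall above the bench, fixed beside the jig at its x 0, y +100 mm.
- stand_a: Fixed dark steel stand under the large-hole plate; 146 x 120 mm board that slopes down 30 degrees along the stand's x, away from the robot, its high edge about 100 mm above the bench. A lip along the low edge rises 7 mm out of the board. Origin on the bench under the middle of the board, z up.
- stand_b: Fixed dark steel stand, the same as stand_a, under the small-hole plate.
- spray_can: Bystander: upright grey spray can, 56 mm in diameter, 170 mm tall, stands loose. Origin: centre of its foot, z up.
- tube_offcut: Bystander: square steel tube offcut lying loose, 70 mm long (along its x), 30 x 30 mm. Origin: centre of its underside.
- c_clamp: Bystander: yellow C-clamp lying flat and loose, about 125 x 95 x 24 mm. Origin: middle of its frame, at the bench.
- pipe_collar: Bystander: steel ring, 48 mm in diameter, 25 mm tall, lying loose. Origin: centre of its underside.
Not all that is in view belongs to the job. What is shaped like the plate_a but black or green is not meant. What is shaped like the plate_b but turquoise is not meant.

How it is judged (in metres and radians):
On the way, in this order (a step that is already met when the one before it is completed fails the run):
1. the large-hole plate lies flat on the jig's base, over all four posts (z of plate_a in the frame of jig between 0.007 and 0.013 m and horizontal distance between plate_a and jig below 0.004 m and angle between plate_a's own z axis and vertical below 0.04 rad and angle between the x axis of plate_a and the x axis of jig, either way round below 0.06 rad), for 0.2 s.
2. the small-hole plate rests level on the shoulders of all four posts (z of plate_b in the frame of jig between 0.045 and 0.051 m and horizontal distance between plate_b and jig below 0.004 m and angle between plate_b's own z axis and vertical below 0.04 rad and angle between the x axis of plate_b and the x axis of jig, either way round below 0.06 rad), for 0.2 s.
At the end, for the whole second after the job is handed in: Both plates lug up over all four posts, at rest: large-hole plate on the base (underside 10 mm above the bench), small-hole plate on the shoulders (48 mm), each height within 3 mm, centre within 4 mm, level within 0.04 rad, long side along the jig x within 0.06 rad (either way round) (all of step 1 and all of step 2 and linear speed of each of plate_a, plate_b below 0.02 m/s and angular speed of each of plate_a, plate_b below 0.1 rad/s); the robot touches nothing.
It fails at once if a plate is let fall (faster than 0.5 m/s with nothing of the robot's fingers on it) (contact force between plate_a and the fingers below 0.05 N and linear speed of plate_a above 0.5 m/s).
It fails at once if a plate is let fall (faster than 0.5 m/s with nothing of the robot's fingers on it) (contact force between plate_b and the fingers below 0.05 N and linear speed of plate_b above 0.5 m/s).
It fails at once if a bystander (can, tube offcut, clamp or ring) is moved more than 20 mm or the can is tipped (distance of any of spray_can, tube_offcut, c_clamp, pipe_collar from where it was at the start of the episode above 0.02 m or angle between spray_can's own z axis and vertical above 0.3 rad).
It also fails if it takes over 72 s, if anything falls off the work surface, if the arm or the gripper's body presses on something with over 40 N, if the wrist force passes 120 N, or if a joint passes its speed limit or range.

## Robot

A 6-joint arm with a two-finger parallel gripper is mounted at the origin on the work surface. World frame = base frame: x ahead of the robot, y to its left, z up, the work surface at z = 0. Lengths are in mm, angles in degrees, forces in N, time in s.
With the tool pointing down it reaches from about 350 to 850 mm from the base axis. Payload 8.1 kg.
Tool frame: the origin (TCP) lies at the very end of the fingers, on their centre line; the grasp point (between the pads) lies 19 mm behind it; z points along the fingers, y is the direction in which the jaws open and shut (so a half turn about z gives the same grasp; the last joint's range is limited). The gripper opens to 85 mm and grips with 20 to 120 N. Pads are 22 mm wide; open, the fingers measure 114 mm over their backs; the gripper's body (76 mm by 85 mm) begins 54 mm behind the grasp point. The pads swing forward as they close: fully open they stand 13 mm farther back than shut.
Start: joints at [-77.028, 7.471, 85.268, -0, 87.261, -4.893], TCP at [184.084, -571.068, 231.292] pointing down, gripper open.
Joint ranges: [-169.43, 169.43], [-51.17, 129.36], [1.28, 143.12], [-76.62, 256.62], [0, 156.53], [-152.29, 152.29]. Speed limits (degrees/s): [136.94, 136.94, 159.86, 180, 180, 180].

## Interface

Orientations are given as [roll, pitch, yaw] about the fixed x, y, z axes, in that order (R = Rz(yaw) Ry(pitch) Rx(roll)).
In Python, from bench import sensors, viewer, job gives the robot as it stands.
- The arm moves only by the shell command python3 -m pendant 'ROWS' [FORCE]. ROWS is JSON, one flat list of numbers, 5 for each row, row after row: the shift along the world's x, y, z in mm, then the turn about the world's z in rad, then the finger opening in mm, from 0 to 85.4. In form: [x, y, z, twist, hand, x, y, z, twist, hand, ...]. A call has 1 to 12 rows; each row shifts and turns the pose as measured when the row begins; what a row does not reach is not made up. A row lasts 1/12 s, in which the tool goes at most 41.7 mm and 7.16 degrees, less where a joint would pass 70% of its speed; a pose out of reach is approached as far as the arm can. A call with a gripper value outside its range is refused whole. The fingers move at their own pace and stop on an object; FORCE is the grip in N (left out, the last holds). Time passes only in rows, so rows that do not move let the fingers close. It gives the time, the measured TCP pose, the force and the opening at its end, in the units of the state.
- sensors.sense(): the state, without advancing time (a new reading comes with each control period).
- viewer.snapshot(name): name is "scene" or "top" or "wrist"; returns a dict with "frame" (400x640x3 uint8, blue, green, red), "z_map" (400x640 float32, mm along the optical axis (not along the pixel's ray), 0 where there is no reading), "fx", "fy", "cx", "cy" (pixels), "view" (4x4, takes a point from world to camera coordinates). Camera axes: x right, y down, z forward; pixel columns grow to the right and rows downward; lengths in mm; the calibration is good to about 2 mm. A picture is of the moment at which its call begins.
- job.hand_in(): hands the job in, once; it reports no verdict.
The state is a dict: "time": time; "joint_pos": joint angles; "qd": joint speeds; "joint_efforts": joint torques, N m; "tool_pos": TCP position; "tcp_rot": TCP orientation; "ft_force": force on the tool from outside, world axes, zero at the start; "wrist_torque": the same for the moment, N m; "finger_gap": finger opening in mm.
Only numpy, scipy, OpenCV 4.12 (cv2) and the standard library are available. Lean on these libraries where they do the work, as an engineer would, in place of code of your own. Each camera call takes 0.05 s, during which the arm holds its last target.

## Working session

There is one attempt and no reset: what is moved stays moved. The work goes in short steps, Python scripts to look and compute and a shell command to move; the robot and the scene stay as the last step left them, time stands still between calls to the robot, and variables do not carry over. Pictures are saved under pics/ and viewed, and the job is handed in when it is done.

```bash
ls; mkdir -p pics; python3 - <<'E'
from bench import sensors, viewer
import cv2,numpy as np
print(sensors.sense())
for n in ["scene","top","wrist"]:
    s=viewer.snapshot(n); cv2.imwrite(f"pics/{n}0.png",s["frame"]); np.savez(f"pics/{n}0.npz",**s)
    print(n,s["fx"],s["cx"],s["cy"],np.round(s["view"],3).tolist())
E
```

```text
pics
{'time': 0.0, 'joint_pos': array([-7.70284863e+01,  7.51462460e+00,  8.53313451e+01,  2.00500130e-03,
        8.72618701e+01, -4.89351550e+00]), 'qd': array([-0.03832585,  0.07356097, -0.02259092,  0.04455924, -0.03190776,
        0.01470428]), 'joint_efforts': array([ 2.23860967e-03, -5.69397104e+01, -5.00547373e+01,  1.38757755e-04,
        1.47370639e-02,  3.42044098e-05]), 'tool_pos': array([ 183.9669811 , -570.50682529,  230.22968235]), 'tcp_rot': array([-1.79892724e+02, -1.11944057e-02,  1.78649210e+01]), 'ft_force': array([ 0.09442097, -0.57299949,  0.12106123]), 'wrist_torque': array([0.00209565, 0.06965174, 0.00170399]), 'finger_gap': 85.49140473058783}
scene 452.1578238279633 310.94321927938125 200.86967104344754 [[-0.492, 0.87, -0.022, 314.061], [0.534, 0.282, -0.797, -168.776], [-0.687, -0.404, -0.604, 1534.735], [0.0, 0.0, 0.0, 1.0]]
top 513.575489494302 325.0786769996885 196.2710292027141 [[-0.0, -1.0, 0.0, -73.317], [-0.989, 0.0, -0.149, 522.996], [0.149, -0.0, -0.989, 1571.055], [0.0, 0.0, 0.0, 1.0]]
wrist 298.8899273720976 319.9740325659535 201.34102652719096 [[0.307, -0.952, -0.002, -599.167], [-0.917, -0.296, 0.268, -34.85], [-0.256, -0.081, -0.963, 377.449], [0.0, 0.0, 0.0, 1.0]]
```

View pics/scene0.png

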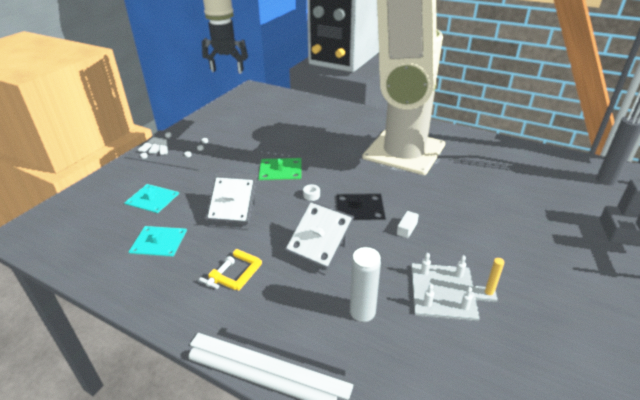

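View pics/top0.png

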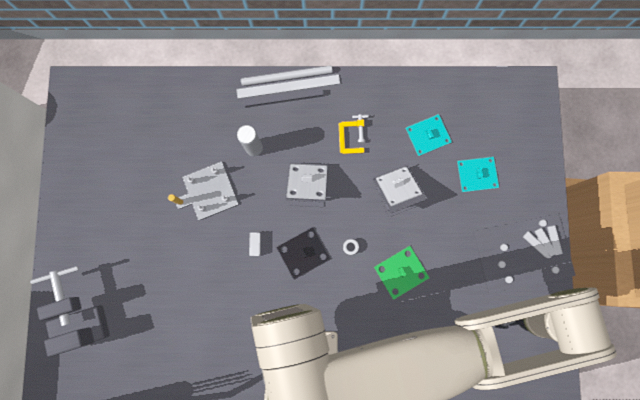

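View pics/wrist0.png

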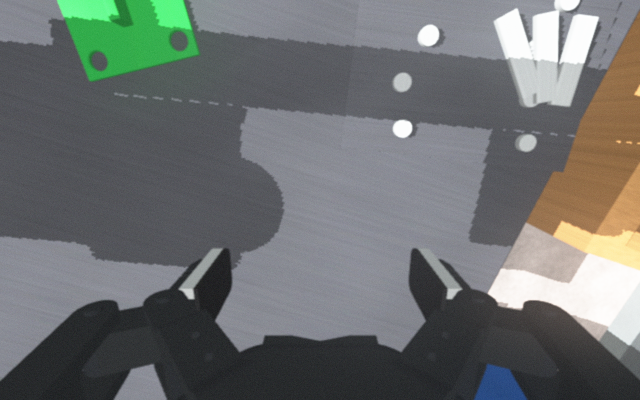

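The scene view shows two bare-steel plates on stands at about (320,235) and (231,200). The jig is at (447,290) with the brass post at (496,277). The black (360,206), green (281,168) and turquoise plates are decoys. I'll enlarge the two grey candidates to compare hole sizes.

```bash
cat > h.py <<'E'
import numpy as np,cv2
def load(n): 
    d=np.load(f"pics/{n}.npz"); return {k:d[k] for k in d}
def ray(s,u,v):
    V=s["view"];R=V[:3,:3];c=-R.T@V[:3,3]
    d=R.T@np.array([(u-s["cx"])/s["fx"],(v-s["cy"])/s["fy"],1.0]);return c,d
def onz(s,u,v,z):
    c,d=ray(s,u,v);return c+d*(z-c[2])/d[2]
def ondepth(s,u,v):
    c,d=ray(s,u,v);return c+d*s["z_map"][int(round(v)),int(round(u))]
def proj(s,p):
    q=s["view"][:3,:3]@np.asarray(p)+s["view"][:3,3];return s["fx"]*q[0]/q[2]+s["cx"],s["fy"]*q[1]/q[2]+s["cy"]
E
python3 - <<'E'
from h import *
t=load("top0");s=load("scene0");w=load("wrist0")
a=cv2.resize(t["frame"][150:230,160:440],None,fx=2.85,fy=2.85,interpolation=3)
b=cv2.resize(s["frame"][165:280,190:365],None,fx=2.6,fy=2.6,interpolation=3)
cv2.imwrite("pics/cropA.png",np.vstack([a,np.zeros((300,a.shape[1],3),np.uint8)])[:a.shape[0]+300])
im=np.zeros((a.shape[0]+b.shape[0],800,3),np.uint8);im[:a.shape[0],:min(800,a.shape[1])]=a[:,:800];im[a.shape[0]:,:b.shape[1]]=b
cv2.imwrite("pics/cropA.png",im);print(im.shape)
for n,(u,v) in dict(A=(308,182),B=(400,187),jig=(208,190),can=(247,133),collar=(350,247),tube=(255,244),clamp=(352,138),earth=(173,198)).items():
    print(n,np.round(ondepth(t,u,v)))
c,_=ray(w,320,200);print("cam",c)
E
```

```text
(527, 800, 3)
A [564. -21.  64.]
B [ 548. -306.   63.]
jig [548. 301.   9.]
can [690. 155. 175.]
collar [ 366. -152.    6.]
tube [375. 145.  26.]
clamp [ 724. -162.   -8.]
earth [507. 381. 112.]
cam [ 248.73473331 -550.03775773  371.85053206]
```

View pics/cropA.png

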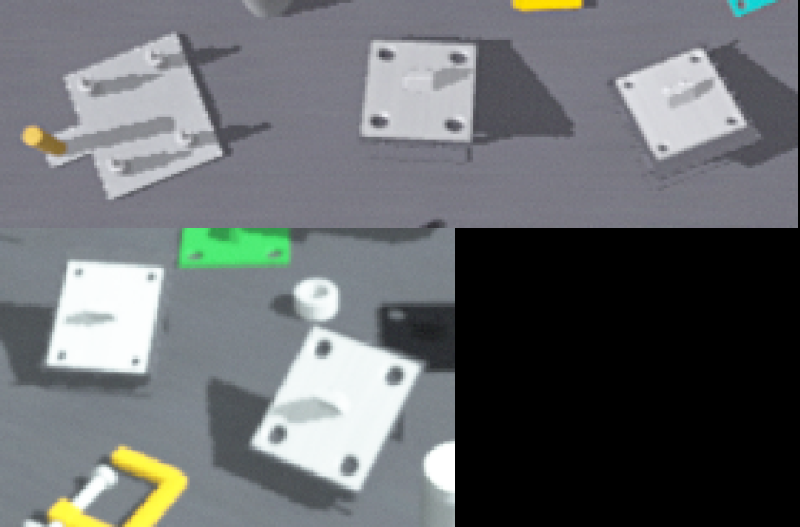

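Plate_a candidates in the top view are (308,182), black (304,252) and green (402,272). The bare-steel one at (308,182) has the large holes, so that is plate_a. For plate_b, (400,187) is bare steel with small holes, while the turquoise ones at (429,134) and (478,174) are decoys. I'm moving the wrist camera over plate_a.

```bash
python3 -m pendant '[19,29,2,-0.021,85, 19,29,2,-0.021,85, 19,29,2,-0.021,85, 19,29,2,-0.021,85, 19,29,2,-0.021,85, 19,29,2,-0.021,85, 19,29,2,-0.021,85, 19,29,2,-0.021,85, 19,29,2,-0.021,85, 19,29,2,-0.021,85, 19,29,2,-0.021,85, 19,29,2,-0.021,85]' 30
python3 -m pendant '[19,29,2,-0.021,85, 19,29,2,-0.021,85, 19,29,2,-0.021,85, 19,29,2,-0.021,85, 19,29,2,-0.021,85, 19,29,2,-0.021,85, 19,29,2,-0.021,85, 0,0,0,0,85]'
```

```text
time: 1.15
tool_pos: [412.2, -208.7, 249.0]
tcp_rot: [-179.5, 0.2, 2.1]
ft_force: [0.3, -0.8, -0.3]
finger_gap: 84.8
time: 1.82
tool_pos: [550.7, 12.0, 262.3]
tcp_rot: [-179.4, 0.2, -6.6]
ft_force: [0.2, -0.2, 0.3]
finger_gap: 85.2
```

```bash
cat > snap.py <<'E'
import sys
from bench import sensors, viewer
import cv2,numpy as np
for a in sys.argv[1:]:
    n,k=a.split(":")
    s=viewer.snapshot(n); cv2.imwrite(f"pics/{k}.png",s["frame"]); np.savez(f"pics/{k}.npz",**s)
st=sensors.sense();print({k:np.round(st[k],2) for k in("time","joint_pos","tool_pos","tcp_rot","ft_force","finger_gap")})
E
python3 snap.py wrist:w1 top:t1
```

```text
{'time': np.float64(1.92), 'joint_pos': array([-4.8 , -0.88, 90.76,  0.48, 90.38, 91.78]), 'tool_pos': array([548.83,   8.36, 261.92]), 'tcp_rot': array([-179.53,    0.27,   -6.57]), 'ft_force': array([-0.39, -0.51,  0.46]), 'finger_gap': np.float64(85.21)}
```

View pics/w1.png

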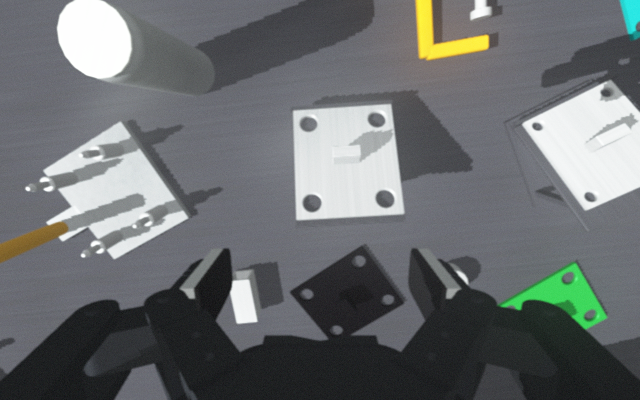

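```bash
cat >> h.py <<'E'
def holes(s,box,thr=None,amin=20,amax=900,show=None):
    x0,y0,x1,y1=box;g=cv2.cvtColor(s["frame"],6)[y0:y1,x0:x1]
    g=cv2.GaussianBlur(g,(3,3),0)
    if thr is None: thr,_=cv2.threshold(g,0,255,cv2.THRESH_BINARY+cv2.THRESH_OTSU)
    m=((g>thr)*255).astype(np.uint8)
    cs,h=cv2.findContours(m,cv2.RETR_CCOMP,cv2.CHAIN_APPROX_NONE)
    out=[]
    big=max(range(len(cs)),key=lambda i:cv2.contourArea(cs[i]) if h[0][i][3]<0 else 0)
    for i,c in enumerate(cs):
        if h[0][i][3]==big and amin<cv2.contourArea(c)<amax:
            M=cv2.moments(c);out.append((M["m10"]/M["m00"]+x0,M["m01"]/M["m00"]+y0,cv2.contourArea(c)))
    rect=cv2.approxPolyDP(cv2.convexHull(cs[big]),0.04*cv2.arcLength(cs[big],True),True)[:,0]+[x0,y0]
    return thr,out,rect
def fitplane(P):
    c=P.mean(0);u,S,vt=np.linalg.svd(P-c);n=vt[2];n=n*np.sign(n[2]);return c,n,S
def onplane(s,u,v,p0,n):
    c,d=ray(s,u,v);return c+d*(((p0-c)@n)/(d@n))
E
python3 - <<'E'
from h import *
s=load("w1")
for nm,box in dict(A=(280,90,415,230),B=(505,70,640,225)).items():
    thr,o,r=holes(s,box);print(nm,thr,np.round(o,1).tolist(),r.tolist())
    # plane from depth of pixels in the quad
    m=np.zeros((400,640),np.uint8);cv2.fillPoly(m,[r.reshape(-1,1,2).astype(np.int32)],1);m=cv2.erode(m,np.ones((7,7)))
    P=np.array([ondepth(s,u,v) for v,u in zip(*np.nonzero(m)) if s["z_map"][v,u]>0])
    for _ in range(4):
        c,n,S=fitplane(P);d=(P-c)@n;P=P[abs(d)<max(2,1.5*d.std())]
    print("plane",c,n,np.degrees(np.arccos(n[2])),"down az",np.degrees(np.arctan2(n[1],n[0])))
    for u,v,_ in o: print("  hole",np.round(onplane(s,u,v,c,n),1))
    for u,v in r: print("  corner",np.round(onplane(s,u,v,c,n),1))
E
```

```text
A 165.0 [[311.3, 203.0, 276.5], [384.4, 198.7, 281.5], [307.6, 123.9, 220.5], [375.8, 119.6, 215.5]] [[389, 104], [403, 213], [297, 219], [293, 111]]
plane [567.03611437 -16.81384844  67.1437759 ] [ 0.49952786 -0.02583856  0.8659124 ] 30.012946575822745 down az -2.9610407088845894
  hole [530.1  25.7  89.7]
  hole [526.  -53.8  89.7]
  hole [612.8  21.7  41.9]
  hole [608.6 -57.8  41.9]
  corner [624.3 -76.   32.4]
  corner [510.4 -71.1  98.2]
  corner [516.3  42.7  98.2]
  corner [629.4  37.6  32.8]
B 173.0 [[589.6, 196.9, 92.0], [536.5, 126.2, 71.5], [620.6, 122.7, 182.5]] [[607, 82], [639, 111], [639, 187], [584, 209], [523, 123]]
plane [ 554.70124343 -293.80660622   61.33898056] [0.46618921 0.18101092 0.86596921] 30.00643901962527 down az 21.22008608626949
  hole [ 502.1 -276.1   86. ]
  hole [ 579.3 -245.6   38. ]
  hole [ 574.7 -324.5   57. ]
  corner [ 619.6 -324.9   32.9]
  corner [ 585.  -343.9   55.5]
  corner [ 509.4 -321.3   91.5]
  corner [ 490.6 -267.8   90.4]
  corner [ 584.4 -233.1   32.7]
```

Plate_a's holes in the wrist view are at (311,203), (384,199), (308,124) and (376,120). They fit a plane tilted 30.0°, yaw -3°, with the lug top at about (581,-17,87). Plate_b is partly visible at yaw about 21°. I'm going down to grip lug A across its 30 mm length.

```bash
python3 -m pendant '[8,-6,-30,0.02,85, 8,-6,-30,0.02,85, 8,-6,-30,0.02,85, 8,-7,-30,0,85, 0,0,0,0,85]'; python3 snap.py wrist:w2
```

```text
time: 2.33
tool_pos: [580.7, -22.3, 140.9]
tcp_rot: [-179.6, -0.1, -3.0]
ft_force: [-0.5, 0.3, -1.5]
finger_gap: 85.1
{'time': np.float64(2.38), 'joint_pos': array([-7.45,  7.71, 94.27,  0.38, 77.84, 85.48]), 'tool_pos': array([581.26, -21.97, 143.88]), 'tcp_rot': array([-179.64,   -0.2 ,   -3.01]), 'ft_force': array([-0.48, -0.02, -0.2 ]), 'finger_gap': np.float64(84.96)}
```

View pics/w2.png

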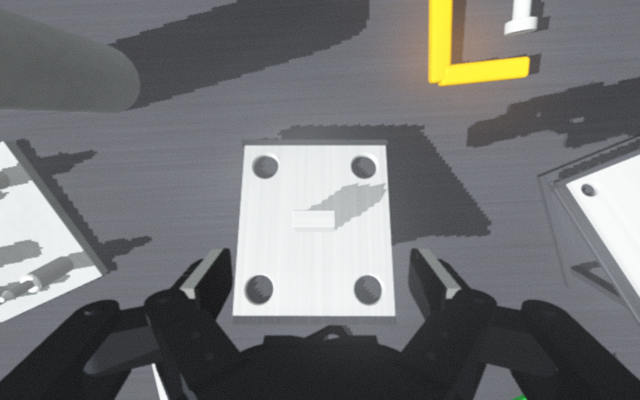

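```bash
python3 - <<'E'
from h import *
s=load("w2");thr,o,r=holes(s,(225,120,405,330),amin=100);print(thr,np.round(o,1).tolist())
m=np.zeros((400,640),np.uint8);m[165:300,270:350]=1
P=np.array([ondepth(s,u,v) for v,u in zip(*np.nonzero(m)) if s["z_map"][v,u]>0])
for _ in range(5):
    c,n,S=fitplane(P);d=(P-c)@n;P=P[abs(d)<max(1.5,1.5*d.std())]
print(n,np.degrees(np.arctan2(n[1],n[0])))
H=np.array([onplane(s,u,v,c,n) for u,v,_ in o]);print(H.round(1),H.mean(0),H.mean(0)+24*n)
E
```

```text
172.0 [[367.3, 289.8, 673.5], [258.5, 289.4, 692.5], [362.8, 167.0, 471.5], [264.6, 166.8, 488.5]]
[ 0.49918992 -0.02560323  0.86611425] -2.9361025794055857
[[526.4 -53.8  89.5]
 [530.5  25.6  89.5]
 [608.8 -57.9  41.8]
 [613.   21.5  41.8]] [569.6745302  -16.1387084   65.63960496] [581.65508832 -16.75318596  86.42634699]
```

```bash
python3 -m pendant '[0,3,-25,0,85, 0,2,-25,0,85, 0,0,-18,0,70, 0,0,0,0,60, 0,0,0,0,55]'; python3 snap.py wrist:w3
```

```text
time: 2.8
tool_pos: [584.0, -21.0, 85.1]
tcp_rot: [-179.7, -0.8, -3.3]
ft_force: [0.4, 0.3, 0.4]
finger_gap: 54.8
{'time': np.float64(2.85), 'joint_pos': array([-7.31, 10.91, 97.18,  0.37, 71.08, 85.89]), 'tool_pos': array([584.06, -21.02,  85.32]), 'tcp_rot': array([-179.71,   -0.84,   -3.32]), 'ft_force': array([-0.31, -0.23, -0.02]), 'finger_gap': np.float64(55.08)}
```

View pics/w3.png

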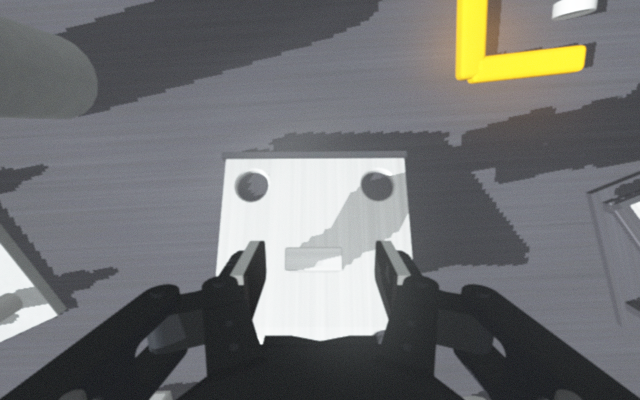

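```bash
python3 -m pendant '[-2,4,-8,0,50, -2,3,-8,0,50, 0,0,-4,0,50, 0,0,0,0,45, 0,0,0,0,40]'
```

```text
time: 3.27
tool_pos: [583.6, -13.9, 71.2]
tcp_rot: [-179.7, -1.4, -3.3]
ft_force: [-0.5, 0.1, 0.0]
finger_gap: 40.1
```

```bash
python3 -m pendant '[-2,-2,0,0,36, 0,0,0,0,30, 0,0,0,0,26, 0,0,0,0,24, 0,0,0,0,22, 0,0,0,0,20]' 35;  python3 snap.py wrist:w4
```

```text
time: 3.77
tool_pos: [581.7, -16.5, 71.8]
tcp_rot: [-179.8, -1.5, -3.3]
ft_force: [-0.3, -0.8, 0.2]
finger_gap: 28.9
{'time': np.float64(3.82), 'joint_pos': array([-6.87, 10.91, 98.73,  0.34, 68.92, 86.33]), 'tool_pos': array([581.72, -16.44,  71.83]), 'tcp_rot': array([-179.77,   -1.46,   -3.32]), 'ft_force': array([-0.22, -1.01, -0.42]), 'finger_gap': np.float64(29.16)}
```

View pics/w4.png

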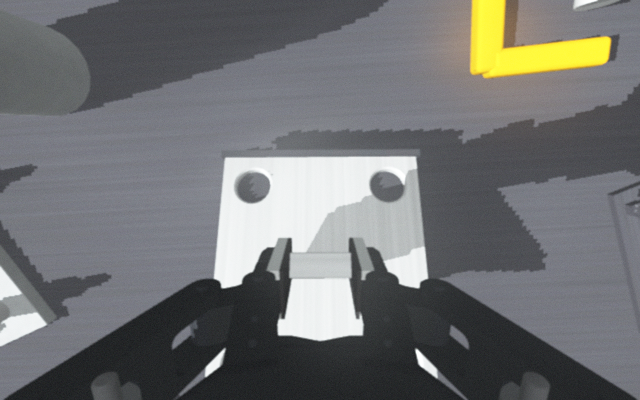

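Lug A (321,264) sits between the pads with the gap at 29 mm. Lifting slowly.

```bash
python3 -m pendant '[0,0,6,0,20, 0,0,8,0,20, 0,0,10,0,20, 0,0,12,0,20, 0,0,14,0,20, 0,0,14,0,20, 0,0,14,0,20, 0,0,0,0,20]' 40;  python3 snap.py wrist:w5
```

```text
time: 4.48
tool_pos: [577.1, -15.6, 153.2]
tcp_rot: [-179.7, -0.9, -3.3]
ft_force: [0.7, -0.2, -6.3]
finger_gap: 28.9
{'time': np.float64(4.53), 'joint_pos': array([-6.85,  5.96, 95.31,  0.35, 77.89, 86.39]), 'tool_pos': array([576.7 , -15.52, 151.89]), 'tcp_rot': array([-179.71,   -0.86,   -3.32]), 'ft_force': array([ 1.28, -0.33, -7.  ]), 'finger_gap': np.float64(28.7)}
```

View pics/w5.png

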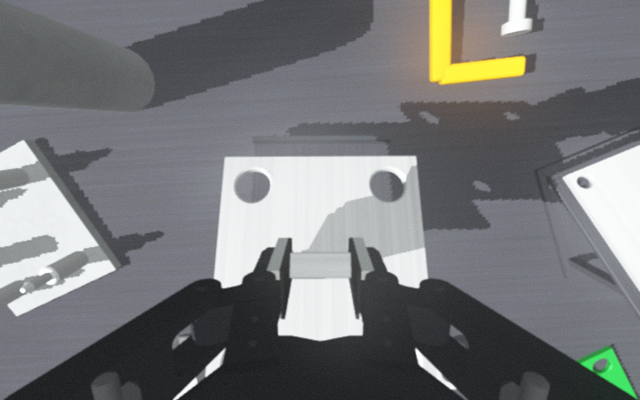

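Weight is about 6.5 N and the tilt is held by the pads. I'll flatten the plate on clear bench near (530,118).

```bash
python3 -m pendant '[-8,22,0,0,20, -8,22,0,0,20, -8,22,0,0,20, -8,22,0,0,20, -8,22,-8,0,20, -8,22,-12,0,20, 0,6,-16,0,20, 0,0,-16,0,20, 0,0,-14,0,20, 0,0,0,0,20]';  python3 snap.py scene:s5
```

```text
time: 5.37
tool_pos: [522.0, 127.8, 79.2]
tcp_rot: [-179.8, -0.6, -3.4]
ft_force: [-0.1, -0.5, -7.7]
finger_gap: 28.4
{'time': np.float64(5.42), 'joint_pos': array([  8.2 ,   4.46, 104.82,   0.12,  70.  , 101.59]), 'tool_pos': array([522.4 , 127.74,  80.38]), 'tcp_rot': array([-179.75,   -0.68,   -3.43]), 'ft_force': array([-1.35,  0.29, -6.06]), 'finger_gap': np.float64(28.5)}
```

View pics/s5.png

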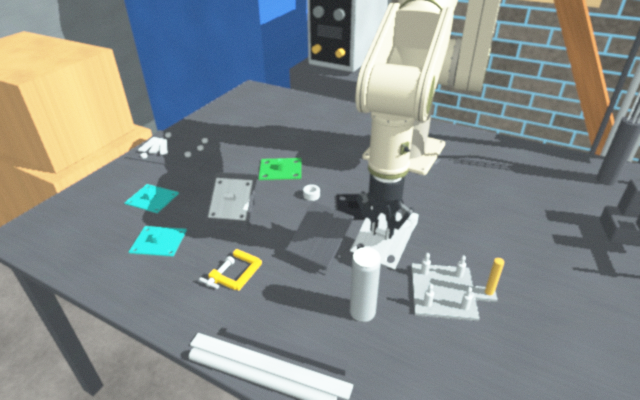

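```bash
python3 -m pendant '[0,-3,-10,0,20, 0,0,-10,0,20, 0,0,-8,0,20, 0,0,-5,0,20, 0,0,-4,0,20]'; python3 -m pendant '[0,0,-4,0,20, 0,0,-4,0,20]'; python3 -m pendant '[0,0,-4,0,20, 0,0,-4,0,20]' 25;
```

```text
time: 5.83
tool_pos: [525.0, 123.7, 43.4]
tcp_rot: [-179.7, -1.0, -3.5]
ft_force: [1.0, -0.5, -7.2]
finger_gap: 28.7
time: 6.0
tool_pos: [524.7, 123.8, 36.2]
tcp_rot: [-179.7, -0.9, -3.5]
ft_force: [-8.0, 0.1, 6.1]
finger_gap: 29.0
time: 6.17
tool_pos: [525.1, 124.2, 30.0]
tcp_rot: [-179.6, -0.9, -3.5]
ft_force: [-5.7, 0.4, 2.2]
finger_gap: 29.0
```

```bash
python3 -m pendant '[0,0,-4,0,20, 0,0,-4,0,20]'; python3 -m pendant '[0,0,-3,0,20, 0,0,-3,0,20]'; python3 snap.py wrist:w6
```

```text
time: 6.33
tool_pos: [526.0, 124.6, 23.6]
tcp_rot: [-179.6, -1.0, -3.6]
ft_force: [-3.5, -0.1, 0.3]
finger_gap: 28.9
time: 6.5
tool_pos: [526.7, 124.8, 18.6]
tcp_rot: [-179.6, -1.0, -3.6]
ft_force: [-3.6, -0.1, 0.2]
finger_gap: 28.7
{'time': np.float64(6.55), 'joint_pos': array([  7.76,   9.69, 106.46,   0.25,  62.77, 101.2 ]), 'tool_pos': array([526.58, 124.84,  18.01]), 'tcp_rot': array([-179.57,   -1.02,   -3.56]), 'ft_force': array([-1.88,  0.81, -2.13]), 'finger_gap': np.float64(28.68)}
```

View pics/w6.png

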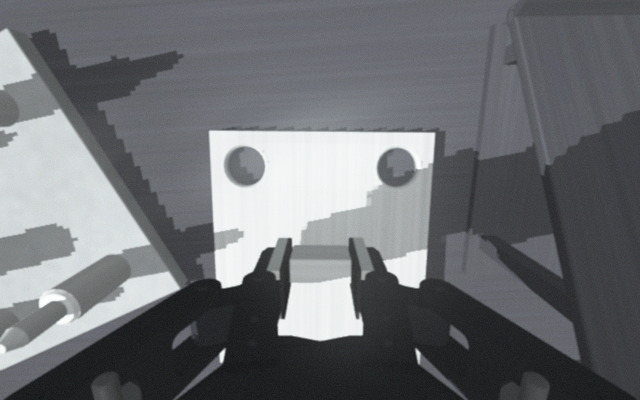

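```bash
python3 -m pendant '[0,0,-3,0,20, 0,0,-3,0,20]';python3 -m pendant '[0,0,-2,0,20]'
```

```text
time: 6.72
tool_pos: [527.4, 125.0, 12.6]
tcp_rot: [-179.6, -1.1, -3.6]
ft_force: [-5.8, -0.2, 23.8]
finger_gap: 29.1
time: 6.8
tool_pos: [527.5, 125.0, 12.4]
tcp_rot: [-179.6, -1.1, -3.5]
ft_force: [-17.4, -1.8, 35.0]
finger_gap: 29.1
```

```bash
python3 -m pendant '[0,0,1,0,29, 0,0,0,0,40, 0,0,0,0,48]'; python3 snap.py wrist:w7; python3 - <<'E'
from h import *
s=load("w7");thr,o,r=holes(s,(200,100,450,210),amin=300,amax=3000);print(thr,np.round(o,1).tolist())
H=np.array([onz(s,u,v,5) for u,v,_ in o]);print(H.round(1))
m=np.zeros((400,640),np.uint8);m[190:230,270:370]=1
P=np.array([ondepth(s,u,v) for v,u in zip(*np.nonzero(m)) if s["z_map"][v,u]>0])
print(fitplane(P)[:2])
E
```

```text
time: 7.05
tool_pos: [529.9, 124.8, 14.9]
tcp_rot: [-179.6, -1.3, -3.6]
ft_force: [-0.7, -0.4, 1.2]
finger_gap: 48.0
{'time': np.float64(7.1), 'joint_pos': array([  7.74,  10.16, 106.3 ,   0.2 ,  62.13, 101.2 ]), 'tool_pos': array([530.04, 124.88,  14.97]), 'tcp_rot': array([-179.55,   -1.34,   -3.56]), 'ft_force': array([ 0.61,  0.63, -0.18]), 'finger_gap': np.float64(47.92)}
181.0 [[242.9, 166.8, 1349.0]]
[[576.3 161.6   5. ]]
(array([550.87458073, 123.77975618,   3.93150854]), array([-7.01829538e-03, -5.78209155e-04,  9.99975204e-01]))
```

View pics/w7.png

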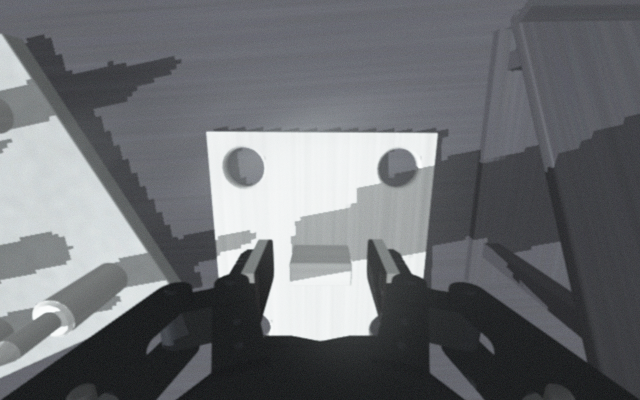

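```bash
python3 -m pendant '[-4,-1,-4,0,46, -1,0,-1,0,36, 0,0,0,0,28, 0,0,0,0,22, 0,0,0,0,20, 0,0,0,0,20]' 60; python3 -m pendant '[0,0,5,0,20, 0,0,10,0,20, 0,0,14,0,20,0,0,20,0,20,0,0,24,0,20,0,0,24,0,20, 0,0,24,0,20,0,0,0,0,20]';python3 snap.py wrist:w8 scene:s8
```

```text
time: 7.6
tool_pos: [526.1, 124.1, 10.4]
tcp_rot: [-179.5, -1.5, -3.6]
ft_force: [-0.7, -0.0, 1.6]
finger_gap: 28.4
time: 8.27
tool_pos: [514.9, 122.5, 129.5]
tcp_rot: [-179.7, -0.3, -3.6]
ft_force: [2.1, 0.9, -5.1]
finger_gap: 28.4
{'time': np.float64(8.37), 'joint_pos': array([  7.69,   0.57, 103.9 ,   0.21,  75.51, 101.22]), 'tool_pos': array([512.54, 122.17, 124.53]), 'tcp_rot': array([-1.798e+02,  1.000e-02, -3.580e+00]), 'ft_force': array([ 0.  , -0.63, -7.87]), 'finger_gap': np.float64(28.33)}
```

View pics/w8.png

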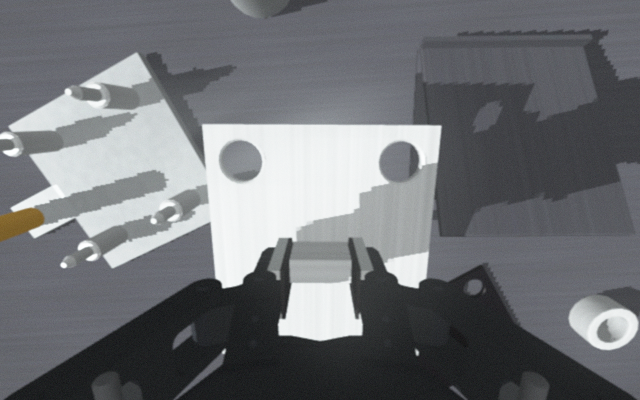

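```bash
python3 - <<'E'
from h import *
s=load("w8");cv2.imwrite("pics/c8.png",cv2.resize(s["frame"][40:280,0:240],None,fx=3,fy=2.4,interpolation=3))
s=load("w1");cv2.imwrite("pics/c1.png",cv2.resize(s["frame"][110:270,20:220],None,fx=4,fy=3.7,interpolation=3))
E
```

```text
(no output)
```

View pics/c8.png

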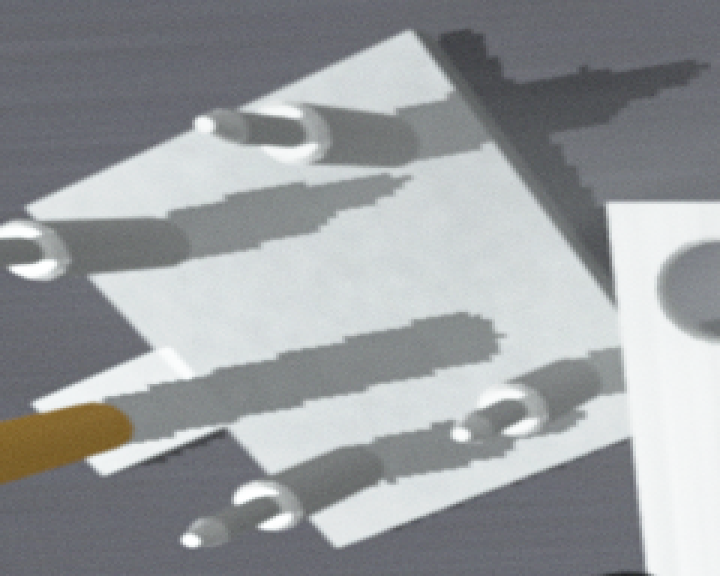

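```bash
python3 - <<'E'
from h import *
s=load("w8")
f=lambda x,y:(x/3,40+y/2.4)
T=[onz(s,*f(*p),72)[:2] for p in [(206,125),(462,434),(192,541)]]
S=[onz(s,*f(*p),48)[:2] for p in [(297,132),(35,250),(517,410),(268,505)]]
print(np.round(T,1));print(np.round(S,1),np.mean(S,0))
print("tipcenter",(T[0]+T[2])/2 if 0 else None)
for Q in (T,): print(np.linalg.norm(Q[0]-Q[1]),np.linalg.norm(Q[1]-Q[2]),np.linalg.norm(Q[0]-Q[2]))
print(np.linalg.norm(S[0]-S[1]),np.linalg.norm(S[2]-S[3]),np.linalg.norm(S[0]-S[2]),np.linalg.norm(S[1]-S[3]))
E
```

```text
[[608.6 275.8]
 [520.5 239.7]
 [490.2 313.4]]
[[608.5 273.8]
 [578.7 347.4]
 [520.4 238.3]
 [491.1 312.4]] [549.70413293 292.99798054]
tipcenter None
95.16591026754921 79.69880072607587 124.25711903954999
79.36154046220268 79.6859295050345 94.99346511719516 94.25743838014502
```

```bash
python3 - <<'E'
from h import *
s=load("w8")
m=np.zeros((400,640),np.uint8);m[185:235,250:390]=1
P=np.array([ondepth(s,u,v) for v,u in zip(*np.nonzero(m)) if s["z_map"][v,u]>0])
c,n,S=fitplane(P);print(c,n)
g=cv2.cvtColor(s["frame"],6);
thr,o,r=holes(s,(195,115,450,235),thr=170,amin=300,amax=3000);print(np.round(o,1).tolist(),r.tolist())
mm=(g[115:215,195:450]>150).astype(np.uint8)
H=np.array([onplane(s,u,v,c,n) for u,v in [(240.5,161.5),(400,161.5)]]);print(H,np.linalg.norm(H[0]-H[1]))
print([onplane(s,u,v,c,n) for u,v in [(203,125),(441,125)]])
y=np.radians(-3.6);ex=np.array([np.cos(y),np.sin(y)]);ey=np.array([-ex[1],ex[0]])
d=H.mean(0)[:2]-np.array([512.5,122.2]);print("tool frame front mid",d@ex,d@ey)
E
```

```text
[536.95202297 121.35468074 122.48459637] [0.01704358 0.00207976 0.99985258]
[[240.3, 160.6, 1385.5]] [[440, 126], [379, 232], [195, 228], [202, 124]]
[[564.31280615 159.24212033 121.93939344]
 [559.47346417  79.71071552 122.18731629]] 79.67888709226077
[array([583.03566343, 175.22914147, 121.58698781]), array([575.91776402,  60.04279946, 121.94791595])]
tool frame front mid 49.46668422696875 0.38321290803503155
```

```bash
python3 -m pendant '[0,0,8,0,20, 4,24,0,0.06,20, 6,24,0,0.065,20, 6,24,0,0.065,20, 6,24,0,0.065,20, 6,24,0,0.065,20, 6,24,0,0.065,20, 4,20,0,0.065,20,0,0,0,0,20,0,0,0,0,20]';python3 snap.py wrist:w9 
```

```text
time: 9.2
tool_pos: [538.2, 288.7, 111.1]
tcp_rot: [180.0, 2.0, 23.3]
ft_force: [-0.6, 0.0, -7.2]
finger_gap: 28.6
{'time': np.float64(9.25), 'joint_pos': array([2.340e+01, 1.581e+01, 8.867e+01, 1.000e-02, 7.755e+01, 9.015e+01]), 'tool_pos': array([537.74, 288.51, 110.69]), 'tcp_rot': array([-180.  ,    2.02,   23.25]), 'ft_force': array([-1.3 ,  0.35, -7.57]), 'finger_gap': np.float64(28.43)}
```

View pics/w9.png

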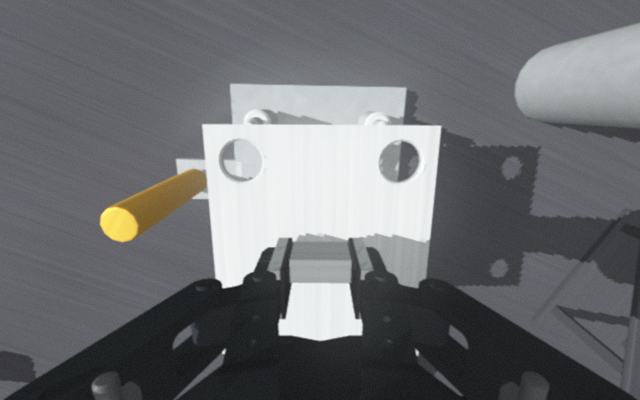

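```bash
python3 -m pendant '[5,3,1,-0.01,20, 5,2.5,1,-0.007,20, 0,0,0,0,20]';python3 snap.py wrist:w10 
```

```text
time: 9.5
tool_pos: [546.9, 292.0, 110.1]
tcp_rot: [180.0, 2.3, 22.0]
ft_force: [0.4, -0.4, -6.7]
finger_gap: 28.6
{'time': np.float64(9.55), 'joint_pos': array([2.335e+01, 1.750e+01, 8.672e+01, 1.000e-02, 7.812e+01, 9.133e+01]), 'tool_pos': array([546.51, 291.71, 109.92]), 'tcp_rot': array([179.95,   2.35,  22.01]), 'ft_force': array([ 0.28, -1.43, -7.58]), 'finger_gap': np.float64(28.61)}
```

View pics/w10.png

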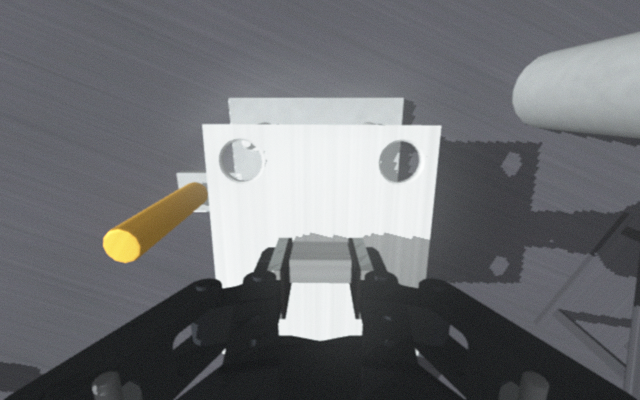

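```bash
python3 -m pendant '[1,1,-6,0.003,20, 1,1,-6,0.003,20, 0,0,-5,0,20,0,0,0,0,20]';python3 snap.py wrist:w11;  python3 - <<'E'
from h import *
s=load("w11");cv2.imwrite("pics/c11.png",cv2.resize(s["frame"][80:230,190:450],None,fx=3,fy=3,interpolation=3))
E
```

```text
time: 9.88
tool_pos: [549.5, 292.4, 91.8]
tcp_rot: [179.9, 2.3, 22.2]
ft_force: [-0.9, 0.2, -7.3]
finger_gap: 27.8
{'time': np.float64(9.93), 'joint_pos': array([ 2.331e+01,  1.890e+01,  8.698e+01, -1.000e-02,  7.641e+01,
        9.108e+01]), 'tool_pos': array([549.54, 292.45,  92.13]), 'tcp_rot': array([179.95,   2.29,  22.23]), 'ft_force': array([-0.81, -0.69, -7.02]), 'finger_gap': np.float64(28.63)}
```

View pics/c11.png

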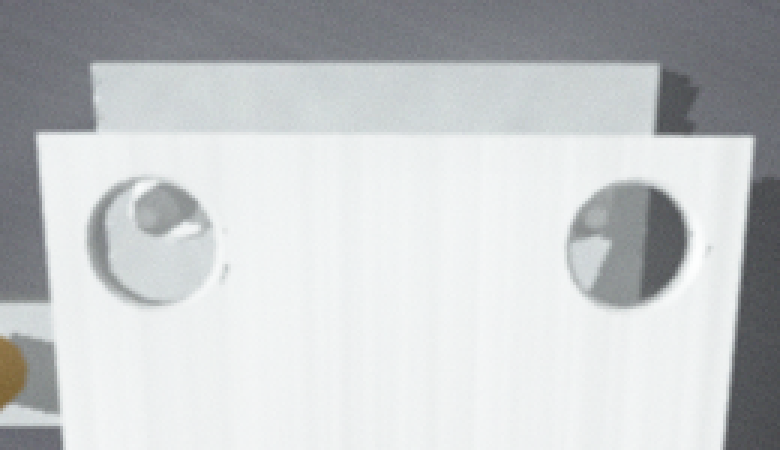

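```bash
cat > cmp.py <<'E'
import sys
from h import *
def run(n,tips,hl,ztip=72,roi=(185,235,250,390)):
    s=load(n)
    P=np.array([ondepth(s,u,v) for v in range(roi[0],roi[1]) for u in range(roi[2],roi[3]) if s["z_map"][v,u]>0])
    for _ in range(3):
        c,n_,S=fitplane(P);d=(P-c)@n_;P=P[abs(d)<max(1.5,1.5*d.std())]
    print("plane",c.round(1),n_.round(4))
    T=np.array([onz(s,u,v,ztip) for u,v in tips]);H=np.array([onplane(s,u,v,c,n_) for u,v in hl])
    print("tips",T.round(1).tolist(),"holes",H.round(1).tolist())
    print("move needed",(T.mean(0)-H.mean(0)).round(1))
    a=lambda Q:np.degrees(np.arctan2(*(Q[0]-Q[1])[[1,0]]))
    print("ang tips",a(T),"holes",a(H),"spacing",np.linalg.norm(T[0]-T[1]),np.linalg.norm(H[0]-H[1]))
E
python3 -c "
from cmp import *
run('w11',[(241.7,151),(388.3,151.7)],[(240.3,160.3),(399.3,161.3)])"
```

```text
plane [569.6 300.8  83.7] [0.0552 0.0318 0.998 ]
tips [[580.6, 349.7, 72.0], [609.6, 277.9, 72.0]] holes [[578.2, 347.1, 81.7], [607.9, 273.5, 82.4]]
move needed [  2.1   3.5 -10.1]
ang tips 111.98348246173308 holes 111.98244770865476 spacing 77.45375319180206 79.43517908796035
```

```bash
python3 -m pendant '[1,2,-4,0,20, 0,1,-4,0,20, 0,0,-3,0,20,0,0,0,0,20]';python3 snap.py wrist:w12;  python3 - <<'E'
from h import *
s=load("w12");cv2.imwrite("pics/c12.png",cv2.resize(s["frame"][80:230,190:450],None,fx=3,fy=3,interpolation=3))
E
```

```text
time: 10.27
tool_pos: [550.7, 295.8, 80.3]
tcp_rot: [180.0, 2.3, 22.2]
ft_force: [0.0, -0.7, -7.7]
finger_gap: 28.3
{'time': np.float64(10.32), 'joint_pos': array([23.54, 19.94, 86.98,  0.  , 75.33, 91.31]), 'tool_pos': array([550.76, 295.83,  80.55]), 'tcp_rot': array([179.95,   2.25,  22.23]), 'ft_force': array([-0.3 ,  0.35, -6.58]), 'finger_gap': np.float64(28.54)}
```

View pics/c12.png

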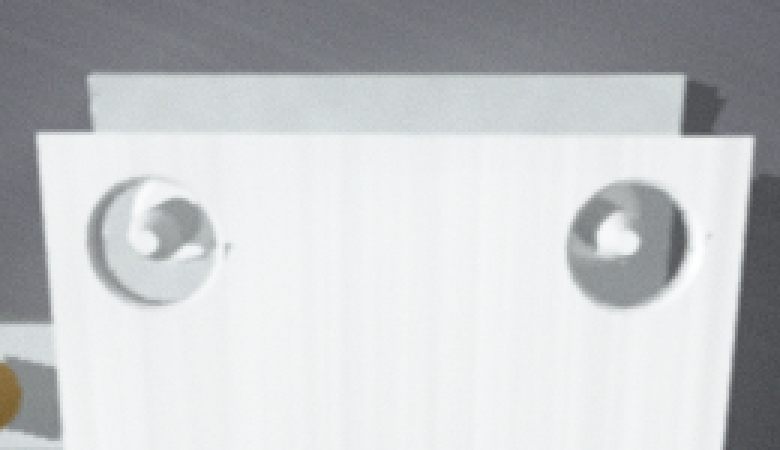

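```bash
python3 -m pendant '[0,1.3,-5,0,20, 0,0,-5,0,20, 0,0,-4,0,20,0,0,0,0,20]';python3 snap.py wrist:w13;  python3 - <<'E'
from h import *
s=load("w13");cv2.imwrite("pics/c13.png",cv2.resize(s["frame"][80:230,190:450],None,fx=3,fy=3,interpolation=3))
E
```

```text
time: 10.65
tool_pos: [551.1, 297.6, 65.8]
tcp_rot: [180.0, 2.2, 22.2]
ft_force: [-0.7, -0.0, -7.0]
finger_gap: 28.4
{'time': np.float64(10.7), 'joint_pos': array([2.368e+01, 2.096e+01, 8.733e+01, 1.000e-02, 7.389e+01, 9.143e+01]), 'tool_pos': array([551.14, 297.61,  66.07]), 'tcp_rot': array([179.95,   2.18,  22.24]), 'ft_force': array([-0.  , -0.33, -6.05]), 'finger_gap': np.float64(28.46)}
```

View pics/c13.png

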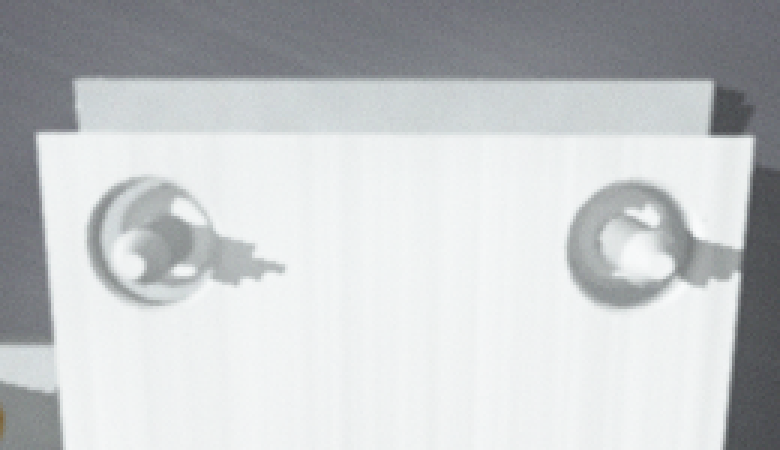

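```bash
python3 -c "
from cmp import *
run('w13',[(232.7,167.5),(410,168)],[(240.3,160.3),(399.5,161.3)])
run('w12',[(239.2,161),(395.3,159.5)],[(240.3,160.3),(399.5,161.3)])"
```

```text
plane [571.2 306.   57.7] [0.0538 0.0308 0.9981]
tips [[579.6, 351.6, 72.0], [609.6, 277.7, 72.0]] holes [[579.8, 352.3, 55.8], [609.5, 278.6, 56.5]]
move needed [-0.  -0.8 15.8]
ang tips 112.10452529880018 holes 111.99239270392012 spacing 79.70012674415634 79.54120216157567
plane [570.7 304.2  72.2] [0.0561 0.0318 0.9979]
tips [[579.3, 350.6, 72.0], [609.2, 279.4, 72.0]] holes [[579.4, 350.5, 70.2], [609.1, 276.7, 70.9]]
move needed [0.  1.4 1.4]
ang tips 112.8073942783721 holes 111.97819047900907 spacing 77.22016105507858 79.55978463531928
```

```bash
python3 -m pendant '[-0.3,-1,-4,0,20, 0,0,-4,0,20, 0,0,-3,0,20]';python3 -m pendant '[0,0,-3,0,20, 0,0,-3,0,20]'; python3 snap.py wrist:w14;  python3 - <<'E'
from h import *
s=load("w14");cv2.imwrite("pics/c14.png",cv2.resize(s["frame"][80:230,190:450],None,fx=3,fy=3,interpolation=3))
E
```

```text
time: 10.95
tool_pos: [551.6, 296.8, 55.3]
tcp_rot: [180.0, 2.1, 22.2]
ft_force: [0.4, 1.3, -6.5]
finger_gap: 28.0
time: 11.12
tool_pos: [551.6, 296.7, 48.6]
tcp_rot: [180.0, 2.1, 22.2]
ft_force: [0.4, -0.1, -7.8]
finger_gap: 28.3
{'time': np.float64(11.17), 'joint_pos': array([23.59, 22.07, 88.01,  0.  , 72.05, 91.35]), 'tool_pos': array([551.13, 296.53,  47.76]), 'tcp_rot': array([179.95,   2.13,  22.24]), 'ft_force': array([ 0.12, -0.22, -7.47]), 'finger_gap': np.float64(28.21)}
```

View pics/c14.png

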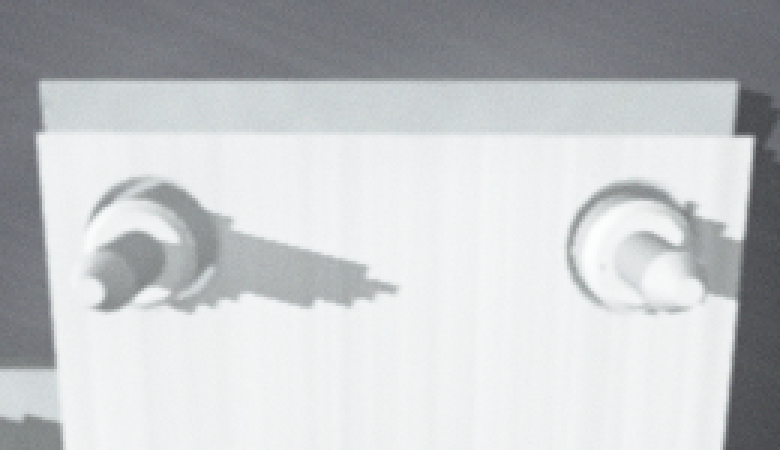

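Both front shoulders (crop 140,250 and 630,255) are inside the holes with no side force. Continuing down.

```bash
python3 -m pendant '[0,0,-4,0,20, 0,0,-4,0,20, 0,0,-4,0,20]';python3 -m pendant '[0,0,-3,0,20, 0,0,-3,0,20]';python3 -m pendant '[0,0,-3,0,20,0,0,-2,0,20]'
```

```text
time: 11.42
tool_pos: [551.7, 296.8, 35.6]
tcp_rot: [180.0, 2.1, 22.2]
ft_force: [-0.1, 0.2, -6.9]
finger_gap: 28.0
time: 11.58
tool_pos: [551.5, 296.7, 28.4]
tcp_rot: [180.0, 2.1, 22.2]
ft_force: [-0.4, -0.9, -6.0]
finger_gap: 28.3
time: 11.75
tool_pos: [551.3, 296.5, 22.7]
tcp_rot: [179.9, 2.1, 22.2]
ft_force: [-3.8, -2.5, 0.7]
finger_gap: 28.1
```

```bash
python3 -m pendant '[0,0,-2,0,20]' 30;python3 -m pendant '[0,0,-2,0,20]';python3 -m pendant '[0,0,-1,0,20]'; python3 snap.py wrist:w15
```

```text
time: 11.83
tool_pos: [551.5, 296.4, 21.3]
tcp_rot: [179.9, 2.1, 22.2]
ft_force: [-5.1, -3.4, 3.1]
finger_gap: 28.6
time: 11.92
tool_pos: [551.5, 296.5, 20.4]
tcp_rot: [179.9, 2.1, 22.2]
ft_force: [-13.9, -5.8, 21.1]
finger_gap: 28.1
time: 12.0
tool_pos: [551.4, 296.5, 20.4]
tcp_rot: [179.9, 2.2, 22.2]
ft_force: [-6.0, -3.0, 3.8]
finger_gap: 28.3
{'time': np.float64(12.05), 'joint_pos': array([ 2.358e+01,  2.410e+01,  8.856e+01, -1.000e-02,  6.949e+01,
        9.135e+01]), 'tool_pos': array([551.46, 296.47,  20.44]), 'tcp_rot': array([179.94,   2.14,  22.23]), 'ft_force': array([-7.83, -4.03,  3.77]), 'finger_gap': np.float64(28.53)}
```

View pics/w15.png

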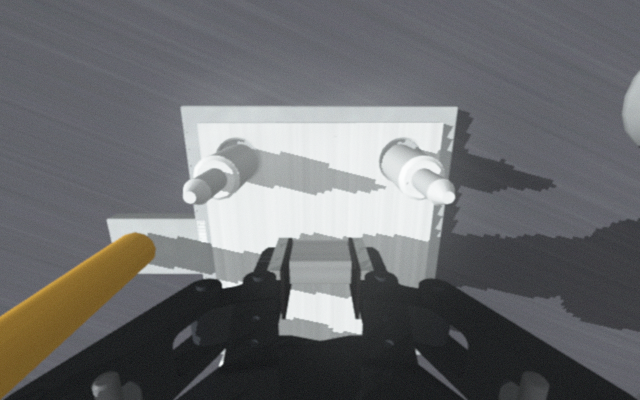

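```bash
python3 -m pendant '[0,0,0,0,34, 0,0,0,0,42, 0,0,0,0,48]'; python3 snap.py wrist:w16; python3 -c "
from h import *
s=load('w16')
for roi in [(185,235,280,380)]:
  P=np.array([ondepth(s,u,v) for v in range(roi[0],roi[1]) for u in range(roi[2],roi[3]) if s['z_map'][v,u]>0]);
  for _ in range(3):
        c,n_,S=fitplane(P);d=(P-c)@n_;P=P[abs(d)<max(1.5,1.5*d.std())]
  print(c,n_)
"
```

```text
time: 12.3
tool_pos: [554.0, 297.7, 23.5]
tcp_rot: [179.9, 1.8, 22.2]
ft_force: [1.1, -0.4, 0.3]
finger_gap: 48.1
{'time': np.float64(12.35), 'joint_pos': array([ 2.359e+01,  2.394e+01,  8.837e+01, -1.000e-02,  6.946e+01,
        9.136e+01]), 'tool_pos': array([554.24, 297.83,  23.74]), 'tcp_rot': array([179.95,   1.77,  22.23]), 'ft_force': array([0.02, 0.48, 1.16]), 'finger_gap': np.float64(48.48)}
[575.55845376 301.01034204  13.91731574] [-0.0011387  -0.00116573  0.99999867]
```

View pics/w16.png

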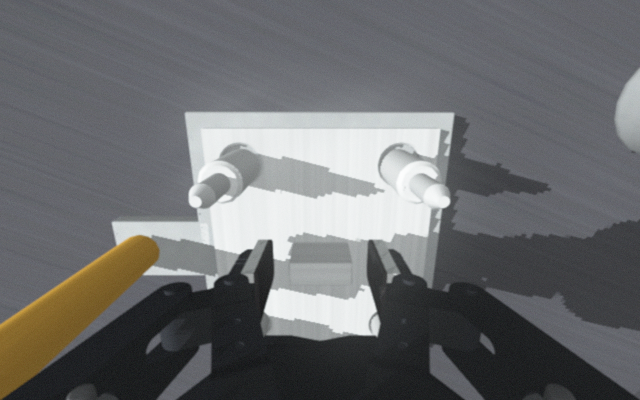

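Plate_a is flat: its top plane reads 14 mm with a tilt below 0.1°, and all visible posts come through. Backing off and moving to plate_b.

```bash
python3 -m pendant '[0,0,8,0,48, 0,0,14,0,48, 0,0,24,0,48, 0,0,30,0,48, 0,0,30,0,60, 0,-10,30,0,85, 0,-25,20,0,85, 0,-35,5,0,85, 0,-38,0,0,85, 0,-38,0,0,85, 0,-38,0,0,85, 0,-38,0,0,85]'
python3 -m pendant '[0,-38,0,0,85, 0,-38,0,0,85,0,-38,0,0,85, 0,-38,0,0,85,0,-38,0,0,85, 0,-38,0,0,85, 0,-38,0,0,85,0,0,0,0,85]'; python3 snap.py top:t17
```

```text
time: 13.35
tool_pos: [554.9, 76.2, 212.1]
tcp_rot: [179.8, 0.6, 22.9]
ft_force: [0.9, -0.4, -0.6]
finger_gap: 85.0
time: 14.02
tool_pos: [554.1, -210.0, 229.3]
tcp_rot: [179.0, -0.3, 22.7]
ft_force: [0.7, 0.3, 0.2]
finger_gap: 84.8
{'time': np.float64(14.07), 'joint_pos': array([-25.25,   5.4 ,  87.67,  -0.38,  85.99,  42.06]), 'tool_pos': array([ 554.49, -207.51,  229.66]), 'tcp_rot': array([179.05,  -0.35,  22.72]), 'ft_force': array([0.53, 1.01, 1.12]), 'finger_gap': np.float64(85.01)}
```

View pics/t17.png

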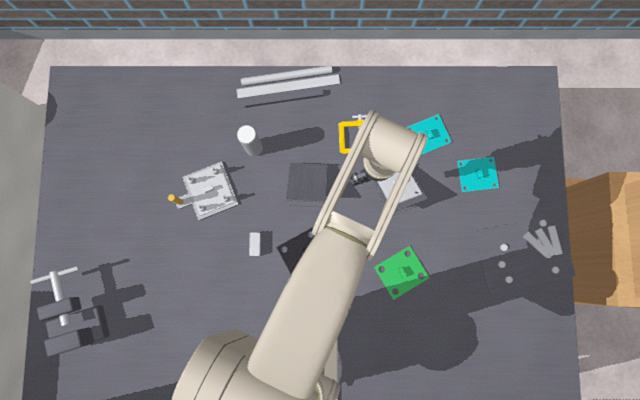

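Plate_a sits on the jig (210,190) and the bystanders are untouched. Continuing to plate_b.

```bash
python3 -m pendant '[2,-28,-15,-0.007,85, 2,-28,-20,-0.007,85, 2,-28,-25,-0.007,85, 0,0,-10,0,85, 0,0,0,0,85]'; python3 snap.py wrist:w18
```

```text
time: 14.48
tool_pos: [563.8, -293.2, 167.0]
tcp_rot: [178.6, -0.9, 21.5]
ft_force: [0.2, 0.2, -0.0]
finger_gap: 85.1
{'time': np.float64(14.53), 'joint_pos': array([-32.02,  13.34,  85.38,  -0.13,  79.59,  36.45]), 'tool_pos': array([ 563.93, -293.25,  167.84]), 'tcp_rot': array([178.56,  -0.9 ,  21.56]), 'ft_force': array([-1.07,  0.3 , -0.09]), 'finger_gap': np.float64(84.82)}
```

View pics/w18.png

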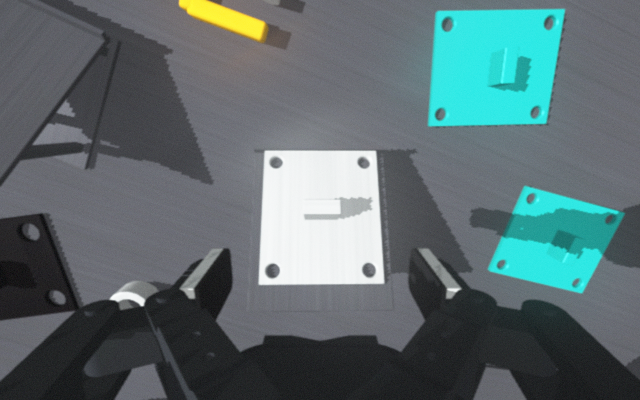

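The bare-steel, small-hole plate is at (322,217) in the wrist view. The turquoise ones at (497,67) and (556,240) are the decoys.

```bash
python3 - <<'E'
from h import *
s=load("w18");thr,o,r=holes(s,(245,135,400,300),amin=50);print(thr,np.round(o,1).tolist())
P=np.array([ondepth(s,u,v) for v in range(165,260) for u in range(280,365)if s["z_map"][v,u]>0])
for _ in range(5):
    c,n,S=fitplane(P);d=(P-c)@n;P=P[abs(d)<max(1.5,1.5*d.std())]
print(n,np.degrees(np.arctan2(n[1],n[0])))
H=np.array([onplane(s,u,v,c,n) for u,v in [(276,162.5),(363.5,162),(273,270),(369,270)]]);print(H.round(1),H.mean(0),H.mean(0)+24*n)
E
```

```text
177.0 [[271.9, 270.5, 184.0], [368.3, 269.8, 172.5], [359.1, 205.2, 241.5], [362.9, 162.2, 115.0], [275.3, 162.1, 122.5]]
[0.46590993 0.1810773  0.86610562] 21.23876568174986
[[ 579.5 -247.7   38.2]
 [ 608.8 -321.6   37.9]
 [ 503.1 -277.9   85.6]
 [ 531.3 -351.8   85.9]] [ 555.66275582 -299.74904931   61.87759118] [ 566.84459407 -295.40319409   82.66412614]
```

```bash
python3 -m pendant '[1,-1,-20,0,85, 0,0,-20,0,85, 0,0,-20,0,70, 0,0,-12,0,60, 0,0,0,0,55]'
```

```text
time: 14.95
tool_pos: [570.6, -289.6, 104.7]
tcp_rot: [178.1, -1.4, 21.9]
ft_force: [-1.0, 0.4, -0.0]
finger_gap: 55.1
```

```bash
python3 -m pendant '[-2,-3,-12,-0.004,52, -2,-3,-12,-0.004,50, -1,-1,-8,0,48, 0,0,-3,0,45,0,0,0,0,42]'; python3 snap.py wrist:w19
```

```text
time: 15.37
tool_pos: [568.0, -296.4, 72.1]
tcp_rot: [177.8, -1.6, 21.6]
ft_force: [-0.1, 0.1, -0.0]
finger_gap: 42.0
{'time': np.float64(15.42), 'joint_pos': array([-32.14,  18.15,  90.14,  -0.  ,  68.95,  36.31]), 'tool_pos': array([ 568.04, -296.45,   72.35]), 'tcp_rot': array([177.77,  -1.64,  21.58]), 'ft_force': array([ 0.29, -0.24, -0.31]), 'finger_gap': np.float64(42.02)}
```

View pics/w19.png

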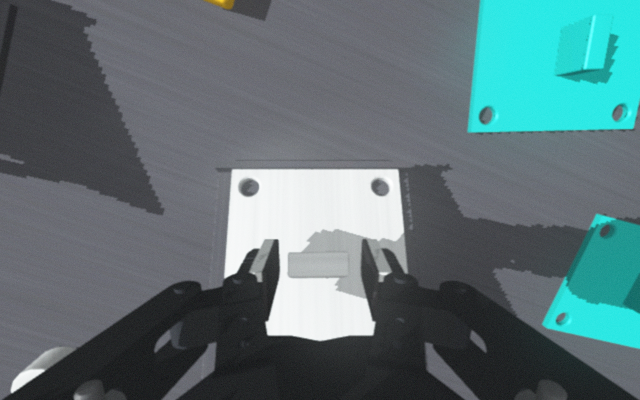

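```bash
python3 -m pendant '[-1,1,-3,0,38, 0,0,0,0,30, 0,0,0,0,26, 0,0,0,0,24, 0,0,0,0,22, 0,0,0,0,20]' 35; python3 -m pendant '[0,0,6,0,20, 0,0,8,0,20, 0,0,10,0,20, 0,0,12,0,20, 0,0,14,0,20, 0,0,14,0,20, 0,0,14,0,20, 0,0,0,0,20]' 40;  python3 snap.py wrist:w20
```

```text
time: 15.92
tool_pos: [567.4, -295.8, 70.0]
tcp_rot: [177.7, -1.7, 21.5]
ft_force: [0.5, -0.5, -2.7]
finger_gap: 28.8
time: 16.58
tool_pos: [565.5, -294.6, 155.0]
tcp_rot: [177.9, -1.6, 21.6]
ft_force: [0.7, -0.7, -3.4]
finger_gap: 28.5
{'time': np.float64(16.63), 'joint_pos': array([-32.12,  13.34,  86.91,   0.  ,  77.17,  36.35]), 'tool_pos': array([ 565.22, -294.41,  153.71]), 'tcp_rot': array([177.92,  -1.53,  21.56]), 'ft_force': array([ 0.13, -0.47, -4.21]), 'finger_gap': np.float64(28.49)}
```

View pics/w20.png

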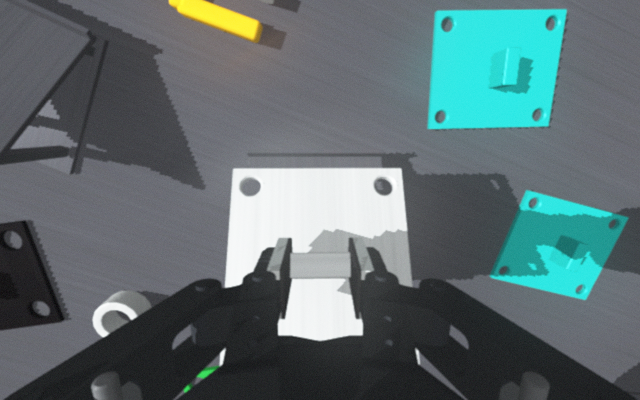

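```bash
python3 -m pendant '[0,10,8,0,20, -3,25,4,0,20, -4,35,0,0,20, -4,38,0,0,20, -4,38,0,0,20, -4,38,0,0,20, -4,38,0,0,20, -4,38,0,0,20, -4,38,0,0,20, -4,38,0,0,20, -4,38,0,0,20, -2,20,0,0,20]'; python3 -m pendant '[0,0,0,0,20,0,0,0,0,20]'
```

```text
time: 17.63
tool_pos: [512.5, 116.5, 163.5]
tcp_rot: [178.2, -1.3, 21.0]
ft_force: [0.4, 0.5, -4.5]
finger_gap: 29.1
time: 17.8
tool_pos: [509.8, 122.8, 162.8]
tcp_rot: [178.3, -1.2, 21.4]
ft_force: [-0.5, -0.4, -5.4]
finger_gap: 28.9
```

```bash
python3 -m pendant '[2,1,-18,0,20, 2,1,-22,0,20, 2,0,-22,0,20, 0,0,-20,0,20, 0,0,-10,0,20, 0,0,0,0,20]'; python3 snap.py wrist:w21
```

```text
time: 18.3
tool_pos: [515.6, 122.6, 68.9]
tcp_rot: [178.2, -1.3, 21.3]
ft_force: [-0.4, -0.2, -4.4]
finger_gap: 28.7
{'time': np.float64(18.35), 'joint_pos': array([  8.84,   3.31, 107.28,  -1.6 ,  67.72,  78.12]), 'tool_pos': array([515.81, 122.52,  69.76]), 'tcp_rot': array([178.19,  -1.34,  21.33]), 'ft_force': array([-0.61, -0.45, -4.84]), 'finger_gap': np.float64(28.68)}
```

View pics/w21.png

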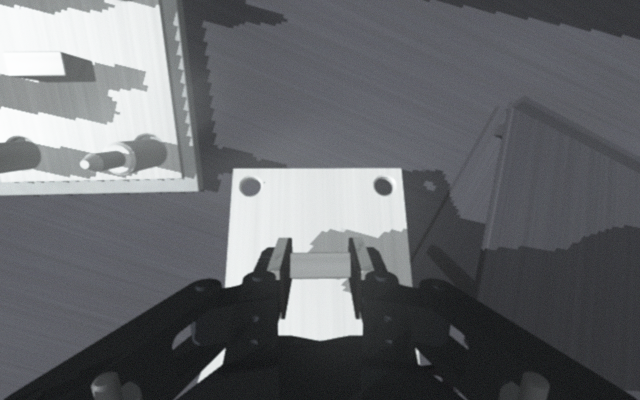

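Clear bench lies between the jig (left) and the empty stand (right). Lowering to flatten.

```bash
python3 -m pendant '[0,0,-10,0,20, 0,0,-8,0,20, 0,0,-5,0,20]'; python3 -m pendant '[0,0,-4,0,20, 0,0,-4,0,20]' 25; python3 -m pendant '[0,0,-4,0,20, 0,0,-4,0,20]'; python3 -m pendant '[0,0,-4,0,20, 0,0,-4,0,20]'
```

```text
time: 18.6
tool_pos: [519.1, 122.0, 49.6]
tcp_rot: [178.1, -1.7, 21.2]
ft_force: [-0.6, -0.2, -4.6]
finger_gap: 29.1
time: 18.77
tool_pos: [519.8, 122.0, 41.5]
tcp_rot: [178.1, -1.8, 21.2]
ft_force: [-0.6, -0.2, -4.3]
finger_gap: 29.1
time: 18.93
tool_pos: [520.1, 121.7, 34.9]
tcp_rot: [178.0, -1.8, 21.3]
ft_force: [-6.6, -2.9, 8.7]
finger_gap: 28.7
time: 19.1
tool_pos: [521.2, 121.5, 29.0]
tcp_rot: [178.0, -1.8, 21.3]
ft_force: [-5.7, -3.0, 5.7]
finger_gap: 28.8
```

```bash
python3 -m pendant '[0,0,-4,0,20, 0,0,-4,0,20]'; python3 -m pendant '[0,0,-3,0,20,0,0,-3,0,20]';python3 -m pendant '[0,0,-2,0,20,0,0,-2,0,20]';python3 -m pendant '[0,0,-2,0,20]';
```

```text
time: 19.27
tool_pos: [522.5, 121.5, 22.7]
tcp_rot: [177.9, -2.0, 21.3]
ft_force: [-3.7, -1.9, 1.1]
finger_gap: 28.7
time: 19.43
tool_pos: [523.4, 121.6, 17.2]
tcp_rot: [177.9, -2.1, 21.3]
ft_force: [-3.4, -1.8, 2.3]
finger_gap: 29.0
time: 19.6
tool_pos: [523.6, 121.6, 13.9]
tcp_rot: [177.9, -2.0, 21.3]
ft_force: [-21.9, -4.1, 39.2]
finger_gap: 28.6
time: 19.68
tool_pos: [523.6, 121.6, 13.9]
tcp_rot: [177.9, -2.0, 21.3]
ft_force: [-23.6, -3.7, 39.9]
finger_gap: 28.6
```

```bash
python3 -m pendant '[0,0,2,0,29, 0,0,0,0,36, 0,0,0,0,44]'; python3 snap.py wrist:w22; python3 - <<'E'
from h import *
s=load("w22")
P=np.array([ondepth(s,u,v) for v in range(190,235) for u in range(285,360)if s["z_map"][v,u]>0])
for _ in range(3):
    c,n,S=fitplane(P);d=(P-c)@n;P=P[abs(d)<max(1.5,1.5*d.std())]
print(c,n)
E
```

```text
time: 19.93
tool_pos: [525.3, 122.3, 17.3]
tcp_rot: [177.9, -2.2, 21.3]
ft_force: [-0.7, 0.5, -0.4]
finger_gap: 43.5
{'time': np.float64(19.98), 'joint_pos': array([  8.75,   8.3 , 108.17,  -1.85,  60.93,  78.35]), 'tool_pos': array([525.41, 122.31,  17.32]), 'tcp_rot': array([177.85,  -2.21,  21.31]), 'ft_force': array([-0.64,  0.03,  0.4 ]), 'finger_gap': np.float64(43.89)}
[543.56909684 127.61892199   3.88442865] [-0.00271187 -0.0015433   0.99999513]
```

View pics/w22.png

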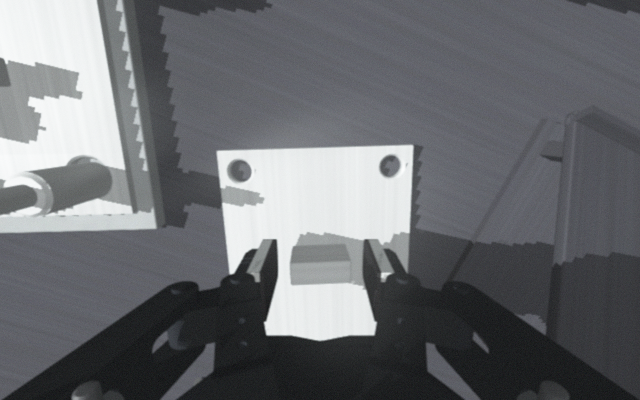

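```bash
python3 - <<'E'
from h import *
s=load("w22");H=np.array([onz(s,u,v,4) for u,v in [(239.5,171),(390.5,166)]])
d=H[0]-H[1];yaw=np.arctan2(-d[0],d[1]);ex=np.array([np.cos(yaw),np.sin(yaw)])
print(H,np.linalg.norm(d),np.degrees(yaw),H.mean(0)[:2]-48*ex)
E
```

```text
[[549.12124816 176.17239346   4.        ]
 [580.0863084  102.82810912   4.        ]] 79.61293237115977 22.888876593613976 [520.38325351 120.83088631]
```

```bash
python3 -m pendant '[-4,-1,-3,0.02,43, -2,-1,-2,0.01,43, 0,0,-1,0,40, 0,0,0,0,38]'
```

```text
time: 20.32
tool_pos: [518.8, 120.2, 9.8]
tcp_rot: [177.9, -2.2, 23.2]
ft_force: [-0.6, 0.4, 0.6]
finger_gap: 38.1
```

```bash
python3 -m pendant '[0,0,1,0,30, 0,0,0,0,26, 0,0,0,0,22, 0,0,0,0,20, 0,0,0,0,20]' 60; python3 -m pendant '[0,0,5,0,20, 0,0,10,0,20, 0,0,14,0,20,0,0,20,0,20,0,0,26,0,20,0,0,28,0,20, 0,0,28,0,20, 0,0,20,0,20,0,0,0,0,20]';python3 snap.py wrist:w23
```

```text
time: 20.73
tool_pos: [518.3, 120.0, 10.6]
tcp_rot: [177.9, -2.2, 23.2]
ft_force: [0.3, -0.2, 0.2]
finger_gap: 28.3
time: 21.48
tool_pos: [509.4, 118.9, 165.4]
tcp_rot: [178.1, -1.3, 23.2]
ft_force: [1.2, 0.2, -3.8]
finger_gap: 28.5
{'time': np.float64(21.53), 'joint_pos': array([  8.57,  -3.66, 103.84,  -1.54,  78.14,  75.67]), 'tool_pos': array([508.9 , 118.76, 163.48]), 'tcp_rot': array([178.12,  -1.25,  23.22]), 'ft_force': array([ 1.09,  0.87, -4.29]), 'finger_gap': np.float64(28.42)}
```

View pics/w23.png

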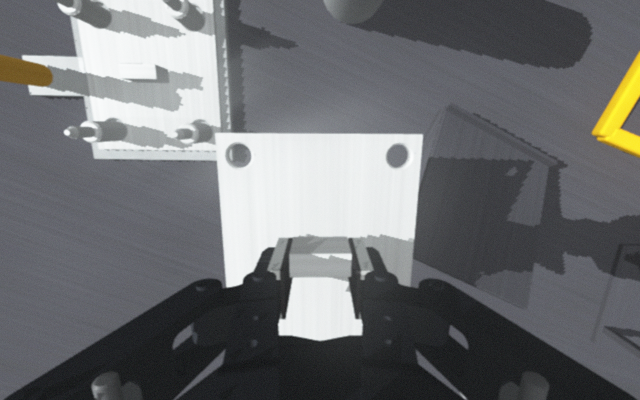

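```bash
python3 -m pendant '[3,16,-3,0,20, 6,24,-3,0,20, 6,24,-3,0,20, 6,24,-3,-0.005,20, 6,24,-3,-0.005,20, 6,24,-3,-0.005,20, 5,24,-3,0,20,2,10,-3,0,20,0,0,0,0,20,0,0,0,0,20]';python3 snap.py wrist:w24
```

```text
time: 22.37
tool_pos: [539.0, 291.3, 116.9]
tcp_rot: [178.1, 0.3, 22.2]
ft_force: [-0.2, -0.3, -4.5]
finger_gap: 28.5
{'time': np.float64(22.42), 'joint_pos': array([24.71, 14.39, 89.71, -1.96, 76.32, 93.03]), 'tool_pos': array([538.61, 290.82, 116.54]), 'tcp_rot': array([178.08,   0.32,  22.15]), 'ft_force': array([-1.08, -0.14, -4.92]), 'finger_gap': np.float64(28.56)}
```

View pics/w24.png

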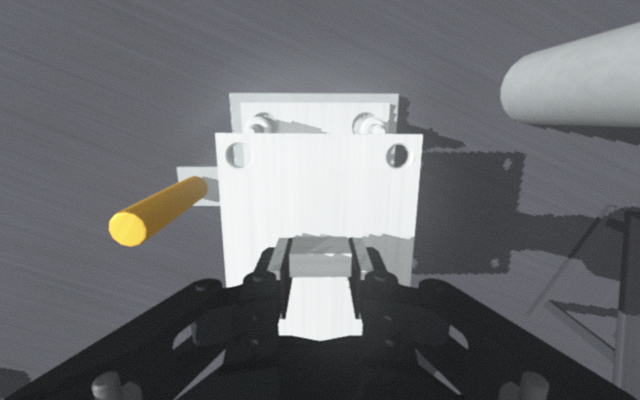

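```bash
python3 -m pendant '[5,3,-6,0,20, 4.5,2.5,-6,0,20, 0,0,-6,0,20,0,0,0,0,20]';python3 snap.py wrist:w25;  python3 - <<'E'
from h import *
s=load("w25");cv2.imwrite("pics/c25.png",cv2.resize(s["frame"][80:230,190:450],None,fx=3,fy=3,interpolation=3))
E
```

```text
time: 22.75
tool_pos: [548.8, 293.0, 96.1]
tcp_rot: [178.0, 0.4, 22.0]
ft_force: [-0.8, -0.8, -6.0]
finger_gap: 28.5
{'time': np.float64(22.8), 'joint_pos': array([24.53, 17.05, 88.71, -2.04, 74.69, 93.1 ]), 'tool_pos': array([549.13, 293.04,  96.76]), 'tcp_rot': array([178.01,   0.36,  21.96]), 'ft_force': array([-0.04,  0.42, -5.4 ]), 'finger_gap': np.float64(28.37)}
```

View pics/c25.png

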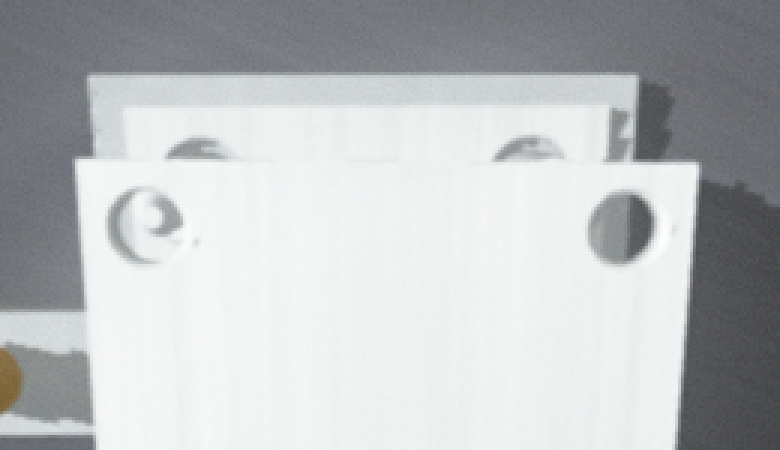

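```bash
python3 -c "
from cmp import *
run('w25',[(242.3,153.3)]*2,[(238.7,155.3),(397,156)])"
```

```text
plane [569.2 301.1  88.6] [0.0392 0.0201 0.999 ]
tips [[579.1, 349.9, 72.0], [579.1, 349.9, 72.0]] holes [[580.4, 348.8, 87.2], [609.4, 275.2, 87.5]]
move needed [-15.9  37.9 -15.3]
ang tips 0.0 holes 111.53290541528777 spacing 0.0 79.08576312486571
```

```bash
python3 -m pendant '[-1,2,-3,0.01,20, 0,0,-3,0,20, 0,0,-2,0,20,0,0,0,0,20]';python3 snap.py wrist:w26;  python3 - <<'E'
from h import *
s=load("w26");cv2.imwrite("pics/c26.png",cv2.resize(s["frame"][100:220,210:430],None,fx=3.6,fy=3.6,interpolation=3))
E
```

```text
time: 23.13
tool_pos: [548.8, 294.5, 88.9]
tcp_rot: [178.0, 0.3, 22.5]
ft_force: [-0.3, -0.3, -4.4]
finger_gap: 28.6
{'time': np.float64(23.18), 'joint_pos': array([24.67, 17.47, 89.05, -2.06, 73.83, 92.72]), 'tool_pos': array([548.85, 294.56,  89.18]), 'tcp_rot': array([178.01,   0.27,  22.53]), 'ft_force': array([-0.72,  0.49, -4.77]), 'finger_gap': np.float64(28.73)}
```

View pics/c26.png

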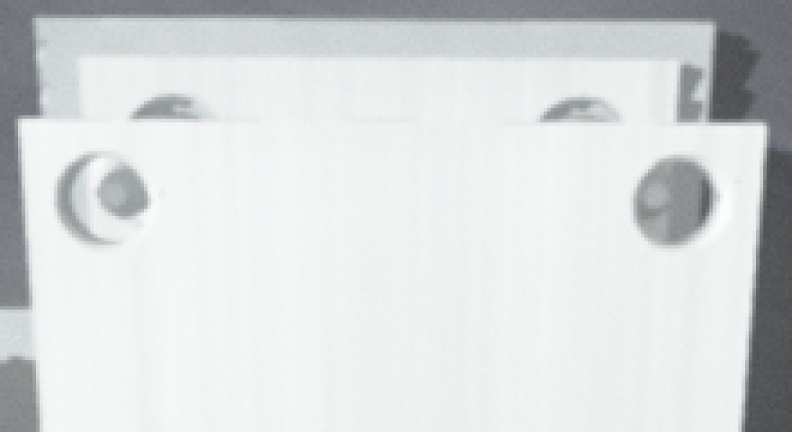

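```bash
python3 -c "
from cmp import *
run('w26',[(242.8,153.6),(392.2,154.2)],[(238.6,155),(397.2,155.6)])
run('w26',[(242.8,153.6),(392.2,154.2)],[(238.6,155),(399,155.6)])"
```

```text
plane [569.  302.8  81.4] [0.0364 0.0195 0.9991]
tips [[579.7, 350.3, 72.0], [609.3, 277.5, 72.0]] holes [[579.9, 350.7, 80.1], [609.7, 277.4, 80.4]]
move needed [-0.3 -0.1 -8.3]
ang tips 112.09834886212742 holes 112.13310130423312 spacing 78.62178440100021 79.20334485785631
plane [569.  302.8  81.4] [0.0364 0.0195 0.9991]
tips [[579.7, 350.3, 72.0], [609.3, 277.5, 72.0]] holes [[579.9, 350.7, 80.1], [610.0, 276.5, 80.4]]
move needed [-0.4  0.3 -8.3]
ang tips 112.09834886212742 holes 112.13553081519531 spacing 78.62178440100021 80.11715120302875
```

Aligned to within 0.5 mm in both position and angle. Lowering onto the stud tips.

```bash
python3 -m pendant '[-0.3,0,-4,0,20, 0,0,-4,0,20, 0,0,-4,0,20,0,0,0,0,20]';python3 snap.py wrist:w27;  python3 - <<'E'
from h import *
s=load("w27");cv2.imwrite("pics/c27.png",cv2.resize(s["frame"][100:220,210:430],None,fx=3.6,fy=3.6,interpolation=3))
E
```

```text
time: 23.52
tool_pos: [548.9, 294.9, 76.9]
tcp_rot: [178.0, 0.2, 22.5]
ft_force: [0.6, -0.6, -5.6]
finger_gap: 28.4
{'time': np.float64(23.57), 'joint_pos': array([24.7 , 18.17, 89.53, -2.07, 72.54, 92.78]), 'tool_pos': array([549.03, 294.98,  77.24]), 'tcp_rot': array([1.7801e+02, 1.6000e-01, 2.2540e+01]), 'ft_force': array([-0.05, -0.36, -4.78]), 'finger_gap': np.float64(28.39)}
```

View pics/c27.png

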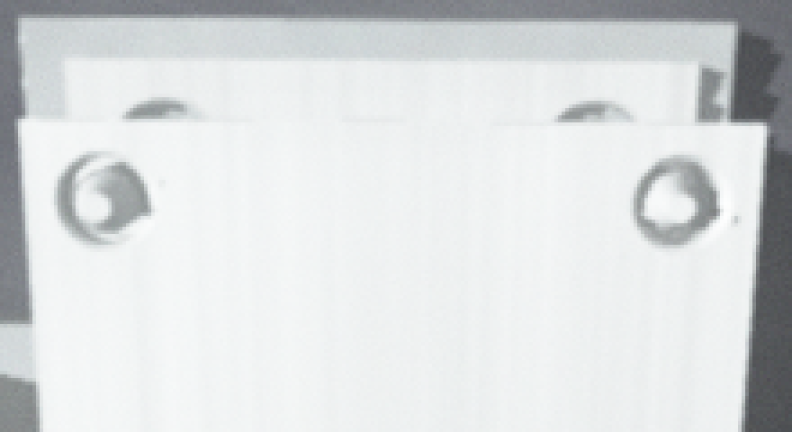

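```bash
python3 -c "
from cmp import *
run('w27',[(210+97/3.6,100+205/3.6),(210+675/3.6,100+207/3.6)],[(238.6,155),(398.2,155.6)])"
python3 -m pendant '[0,0,-3,0,20, 0,0,-3,0,20]'
```

```text
plane [569.2 303.2  69.4] [0.0336 0.0186 0.9993]
tips [[579.6, 350.9, 72.0], [609.1, 278.4, 72.0]] holes [[580.0, 351.1, 68.2], [610.1, 277.3, 68.5]]
move needed [-0.7  0.4  3.6]
ang tips 112.12104705367585 holes 112.14909228518351 spacing 78.33963213302725 79.68746558089033
time: 23.73
tool_pos: [549.5, 295.3, 71.6]
tcp_rot: [178.0, 0.1, 22.5]
ft_force: [-0.3, -0.3, -4.9]
finger_gap: 27.9
```

```bash
python3 -m pendant '[-1,0.3,-3,0,20, 0,0,-3,0,20]'; python3 -m pendant '[0,0,-2,0,20, 0,0,-2,0,20]';python3 snap.py wrist:w28;  python3 - <<'E'
from h import *
s=load("w28");cv2.imwrite("pics/c28.png",cv2.resize(s["frame"][100:220,210:430],None,fx=3.6,fy=3.6,interpolation=3))
E
```

```text
time: 23.9
tool_pos: [548.6, 295.6, 65.2]
tcp_rot: [178.0, 0.1, 22.5]
ft_force: [-0.3, -0.5, -4.8]
finger_gap: 28.2
time: 24.07
tool_pos: [548.3, 295.5, 60.3]
tcp_rot: [178.0, 0.1, 22.5]
ft_force: [-0.9, -1.0, -1.8]
finger_gap: 28.2
{'time': np.float64(24.12), 'joint_pos': array([24.77, 19.2 , 90.22, -2.09, 70.79, 92.92]), 'tool_pos': array([548.16, 295.46,  59.92]), 'tcp_rot': array([1.7802e+02, 1.3000e-01, 2.2540e+01]), 'ft_force': array([-0.25, -0.19, -1.86]), 'finger_gap': np.float64(28.32)}
```

View pics/c28.png

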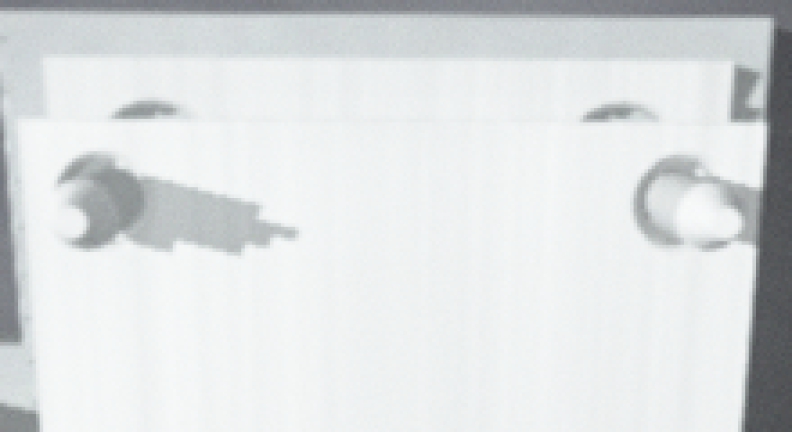

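```bash
python3 -m pendant '[0,0,-2,0,20]' 30; python3 -m pendant '[0,0,-2,0,20]';python3 -m pendant '[0,0,-1.5,0,20]'
```

```text
time: 24.2
tool_pos: [548.5, 295.6, 58.6]
tcp_rot: [178.0, 0.1, 22.5]
ft_force: [-5.4, -3.0, 7.5]
finger_gap: 28.5
time: 24.28
tool_pos: [548.6, 295.6, 58.4]
tcp_rot: [178.0, 0.1, 22.5]
ft_force: [-14.5, -7.3, 21.4]
finger_gap: 28.5
time: 24.37
tool_pos: [549.0, 295.9, 58.6]
tcp_rot: [178.0, 0.0, 22.5]
ft_force: [-2.4, -2.4, 4.7]
finger_gap: 28.1
```

```bash
python3 snap.py wrist:w29;cat > pl.py <<'E'
import sys
from h import *
s=load(sys.argv[1])
P=np.array([ondepth(s,u,v) for v in range(185,235) for u in range(255,380)if s["z_map"][v,u]>0])
for _ in range(3):
    c,n,S=fitplane(P);d=(P-c)@n;P=P[abs(d)<max(1.5,1.5*d.std())]
print(c,n)
E
python3 pl.py w29; python3 -m pendant '[0,0,0,0,31, 0,0,0,0,36, 0,0,0,0,44, 0,0,0,0,48]'; python3 snap.py wrist:w30;python3 pl.py w30
```

```text
{'time': np.float64(24.42), 'joint_pos': array([24.78, 19.35, 90.2 , -2.1 , 70.55, 92.94]), 'tool_pos': array([549.11, 295.94,  58.55]), 'tcp_rot': array([1.7802e+02, 1.0000e-02, 2.2540e+01]), 'ft_force': array([-5.63, -2.91,  7.05]), 'finger_gap': np.float64(28.46)}
[569.01889113 305.49330412  51.90075276] [0.0010021  0.00145105 0.99999845]
time: 24.75
tool_pos: [551.6, 297.0, 61.5]
tcp_rot: [178.0, -0.3, 22.5]
ft_force: [-0.9, -0.9, 0.5]
finger_gap: 48.2
{'time': np.float64(24.8), 'joint_pos': array([24.77, 19.21, 90.03, -2.11, 70.51, 92.94]), 'tool_pos': array([551.64, 297.03,  61.59]), 'tcp_rot': array([178.02,  -0.34,  22.54]), 'ft_force': array([-0.27,  0.46,  0.66]), 'finger_gap': np.float64(48.28)}
[570.80769959 306.21193068  51.90589359] [ 1.61414342e-04 -9.74451967e-04  9.99999512e-01]
```

View pics/w30.png

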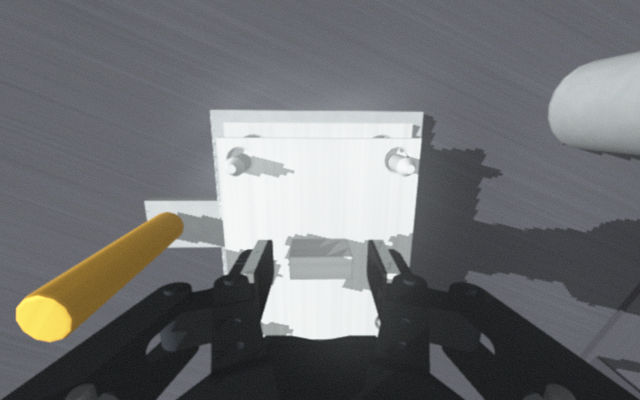

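Plate_b is level with its top at 51.9 mm (nominal 53), and plate_a read 1.1 mm low in the same way. The front studs come through at (236,163) and (402,163). Rising clear, then checking all four posts.

```bash
python3 -m pendant '[0,0,8,0,48, 0,0,14,0,48, 0,0,24,0,48, 0,0,30,0,48, -10,-10,30,0,48, -20,-25,20,0,48, -20,-30,5,0,48, -10,-30,0,0,48, -5,-30,0,0,48, 0,0,0,0,48]'; python3 snap.py wrist:w31 scene:s31; python3 - <<'E'
from h import *
w=load("w31");s=load("s31")
b=cv2.resize(s["frame"][230:330,390:520],None,fx=4,fy=4,interpolation=3)
cv2.imwrite("pics/c31.png",b)
E
```

```text
time: 25.63
tool_pos: [484.0, 169.2, 209.9]
tcp_rot: [177.9, -0.9, 22.8]
ft_force: [0.2, -0.4, -0.2]
finger_gap: 48.0
{'time': np.float64(25.73), 'joint_pos': array([ 15.16,  -6.29, 101.4 ,  -1.86,  83.67,  82.56]), 'tool_pos': array([484.92, 172.25, 209.88]), 'tcp_rot': array([178.  ,  -0.97,  22.81]), 'ft_force': array([-0.75,  0.78,  0.09]), 'finger_gap': np.float64(48.19)}
```

View pics/w31.png

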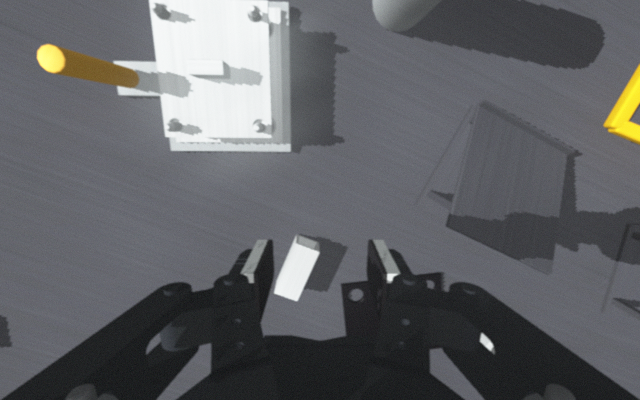

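View pics/c31.png

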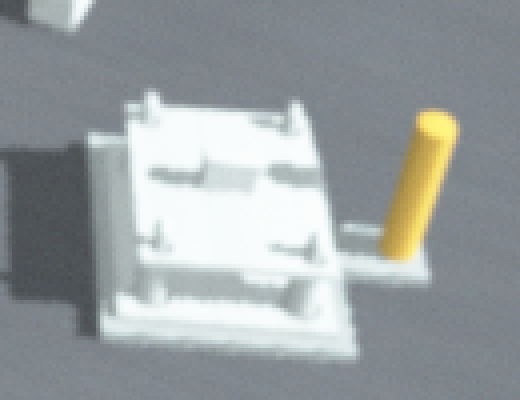

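All four studs come through plate_b, at (160,12), (255,13), (175,125) and (261,126). Plate_a lies on the base below it, and the gripper is clear.

```bash
python3 -c "
from bench import job
print(job.hand_in())"
```

```text
the job is handed in; nothing more can be done
None
```

Both plates are on the jig, lug up, and released. I handed the job in at about 26 s of the 72 s allowed; it gave no verdict.

**What I did:** I lifted each plate off its stand by the ends of its lug. I pressed it flat on clear bench, gripped it again, lined its holes up with the studs in the wrist images and lowered it onto the posts.

**Last checks:**
- **Plate_a:** depth put its top at about 14 mm (15 mm nominal), tilted about 0.1°.
- **Plate_b:** depth put its top at about 52 mm (53 mm nominal), tilted about 0.1°, with all four studs visible through its holes.
- **Disagreement:** both heights read about 1 mm low. That is within the 2 mm camera calibration and the 3 mm tolerance.
- **Not measured:** I did not measure either plate's final centre offset or yaw directly. The 1.5 mm clearance of the holes on the posts limits both.
- **Tool tilt:** the tool had drifted about 2° by the end, but the plates still sat level after release.
- **Forces:** the largest wrist force was about 46 N, while pressing plate_b flat on the bench.
- **Bystanders:** in the top view after plate_a was seated, the can, offcut and clamp looked unmoved, while the arm hid the ring. I did not measure any of the four again before handing in.

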